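Clamp the stone bar in the bench press with its folding-handle handwheel

ROBOT

A 6-joint arm with a two-finger parallel gripper is mounted at the origin on the work surface. World frame = base frame: x ahead of the robot, y to its left, z up, the work surface at z = 0. Lengths are in m, angles in degrees, forces in N, time in s.
With the tool pointing down it reaches from about 0.35 to 0.875 m from the base axis. Payload 4.2 kg.
Tool frame: the origin (TCP) lies midway between the tips of the shut fingers; the grasp point (between the pads) lies 19 mm behind it; z points along the fingers, y is the direction in which the jaws open and shut (so a half turn about z gives the same grasp; the last joint's range is limited). The gripper opens to 87 mm and grips with 3 to 60 N. Pads are 19 mm wide; open, the fingers measure 117 mm over their backs; the gripper's body (75 mm by 190 mm) begins 51 mm behind the grasp point.
Start: joints at [92.109, 22.042, 0.453, 0, -68.411, -14.817], TCP at [0.137, 0.61, 0.223] pointing down, gripper open.
Joint ranges: [-179.83, 179.83], [-69.29, 118.12], [-61.27, 80.66], [-181.25, 117.63], [-171.15, -9.14], [-177.46, 177.46]. Speed limits (degrees/s): [159.86, 159.86, 180, 180, 180, 180].

INTERFACE

Orientations are given as a 3x3 rotation matrix whose columns are the frame's x, y, z axes.
In Python, from station import r gives the robot as it stands.
- The arm moves only by the tool play_rows, never from a script. Its argument "commands" is a list that holds one entry, the list of rows, each a list of 7 numbers: the shift along the world's x, y, z in m, then the turn, a rotation vector about the world's x, y, z in rad, then the closure, from 0 (fully open) to 1 (shut). A call has 1 to 5 rows; each row is the pose to reach, as a shift and turn from the pose commanded when the call began; what a row does not reach only later rows make up. A row lasts 1/10 s, in which the tool goes at most 50 mm and 8.59 degrees, less where a joint would pass 70% of its speed; a pose out of reach is approached as far as the arm can. A call with a gripper value outside its range is refused whole. The fingers move at their own pace and stop on an object; the grip force is fixed at half the most. Time passes only in rows, so rows that repeat a pose let the fingers close. It gives the time, the measured TCP pose, the force and the opening at its end, in the units of the state.
- r.sense(): the state, without advancing time (a new reading comes with each control period).
- r.capture(name): name is "scene" or "top" or "wrist"; returns a dict with "image" (480x640x3 uint8, red, green, blue), "range_z" (480x640 float32, m along the optical axis (not along the pixel's ray), 0 where there is no reading), "intrinsics" (3x3 intrinsics, pixels), "extrinsics" (4x4, takes a point from camera to world coordinates); the wrist camera has in their place "mount" (4x4, takes a point from camera to tool coordinates, whose origin is the TCP and whose axes are the flange's). Camera axes: x right, y up, looking along -z (the intrinsics and any distortion apply to the point x, -y, -z); pixel columns grow to the right and rows downward; lengths in m; the calibration is good to about 2 mm. A picture is of the moment at which its call begins: read the wrist's pose just before it.
- r.finish_job(): hands the job in, once; it reports no verdict.
The state is a dict: "time_s": time; "joints": joint angles; "joint_velocities": joint speeds; "effort": joint torques, N m; "tcp_pos": TCP position; "ee_rot": TCP orientation; "wrist_force": force on the tool from outside, world axes, zero at the start; "moment": the same for the moment, N m; "gripper_width": opening from 0.0 (shut) to 1.0 (fully open).
Only numpy, scipy, OpenCV 4.12 (cv2) and the standard library are available. Lean on these libraries where they do the work, as an engineer would, in place of code of your own. Each camera call takes 0.05 s, during which the arm holds its last target. There are 200 camera calls.

TASK

First lay the longest stone bar flat and lengthwise on the middle of the press's lift table, with its end pushed up against the stop at the back, and let go of it. Then swing the handwheel's folded handle fully out and, with it out, turn the wheel clockwise (as seen facing the wheel) until the sprung foot above the bar is pressed about half-way in, never nearly all the way, and let go. Leave the other stones, the bottle and the jar where they are.

Things in the scene. Friction and masses are not known exactly. Their poses are not given: they have to be found in the camera images.
- bar_mid (a point): Centre (half-way up) of the longest of three loose grey stone samples: a square-edged bar 160 long (its x axis), 40 wide (y), 30 high (z), about 0.42 kg, lying on the bench. Its two ends are alike.
- shortbar_mid (a point): Centre of the short stone bar, 90 x 40 x 30 mm, loose: leave it alone.
- tile_mid (a point): Centre of the flat stone tile, 110 x 80 x 20 mm, loose: leave it alone.
- bottle_mid (a point): Centre of a standing white bottle, 60 mm in diameter and 150 high, loose: leave it alone.
- jar_mid (a point): Centre of a lidded glass jar, 70 mm in diameter and 90 high, loose, behind the console: leave it alone.
- stage_stop (a point): On the upper face of the press's steel lift table, at the foot of its 18 mm high stop, half-way across. x points into the press, square to the stop; y left; z up. The table reaches 110 mm from the stop towards -x, is 70 wide, 12 thick, starts 85 to 95 mm above the bench and rises 4 mm per rad of the wheel. It never tips and stays where left; the seated bar overhangs its front by 50.
- column_top (a point): Top centre of the press's white column (240 high, 60 in x, 40 in y, same axes as the table), left of the table, its near face 98 mm from the table's middle. From it an arm 44 wide (x), 205 to 245 mm above the bench, reaches right over the table and carries the foot's housing (36 mm diameter, underside 168 mm above the bench).
- foot_tip (a point): Centre of the underside of the sprung foot (28 mm disc on a 16 mm shaft that hangs from the housing), 139 mm above the bench when free, 25 mm in front of the stop, over the middle of the table; it yields straight up. The thin black ring on its shaft reaches the housing's underside when it is half-way in.
- foot (a joint): How far the sprung foot is pressed in, m: 0 free, 0.018 all the way; half-way is 0.009. Spring 250 N/m with about 2 N preload.
- wheel_hub (a point): Centre of the face of the aluminium handwheel (130 mm in diameter) on the sloping console at the right of the press. z is the wheel's axis, out of the face, leaning 35 degrees from vertical, towards the robot and the right. x and y turn with the wheel: -x points from the hub to the handle's pivot. A steel boss 4 mm high sits at the centre.
- handle_pivot (a point): Pivot of the folding handle on the wheel, 50 mm from the hub and 20 mm above the wheel's face, between two steel lugs that end 28 mm above the face, 35 mm over their outsides. The pivot's line is tangential to the wheel (this point's y; its axes are the wheel's).
- handle_end (a point): Centre of the free end of the black cylindrical handle: 20 mm in diameter, 75 long from the pivot; the 61 mm nearest the free end is a sleeve that spins freely about the handle's length. Folded, the handle lies along the wheel's +x, across the hub, its middle line 20 mm above the face. This point's x runs along the handle from the pivot to the free end.
- handle (a joint): Handle angle, rad: 0 folded flat over the wheel, 1.57 fully out (standing square to the face, against its stop). A stiff pivot (0.08 N m) holds it where it is left.
- wheel (a joint): Wheel angle, rad: grows clockwise as seen facing the wheel, which raises the table; 0 to 11.25. About 0.12 N m to turn; stays where it is left.
Things that resemble listed ones, but are neither listed nor needed, are in the scene too. Leave any green look-alike of the part that bears bar_mid alone.

How it is judged:
By the outcome, as a careful person would: the job done as asked, in the order asked, and still so for the second after the job is handed in, with the robot touching nothing.
It also fails if it takes over 72 s, if anything falls off the work surface, if the arm or the gripper's body presses on something with over 40 N, if the wrist force passes 120 N, or if a joint passes its speed limit or range.

## Working session

There is one attempt and no reset: what is moved stays moved. The work goes in short steps, Python scripts to look and compute and a tool call to move; the robot and the scene stay as the last step left them, time stands still between calls to the robot, and variables do not carry over. Pictures are saved under pics/ and viewed, about 8 in all and at most 12, crops included, and the job is handed in when it is done.

Besides the shell and the picture viewer there is one more tool, called as name(argument=value, ...), one argument or row to a line, values as JSON. play_rows: Moves the arm, as the interface text tells. Its arguments: {"type":"object","properties":{"commands":{"type":"array","items":{"type":"array","items":{"type":"array","items":{"type":"number"}}}}},"required":["commands"]}

```bash
ls; mkdir -p pics; python3 - <<'E'
from station import r
import cv2,numpy as np
s=r.sense();print(s)
for n in("scene","top"):
    c=r.capture(n);cv2.imwrite(f"pics/{n}0.png",c["image"][:,:,::-1]);np.savez(f"{n}0.npz",**c);print(n,c["intrinsics"],c["extrinsics"],[k for k in c])
E
```

```text
pics
{'time_s': 0.0, 'joints': array([ 9.21061644e+01,  2.20895709e+01,  3.79032473e-01, -2.87764228e-02,
       -6.84118174e+01, -1.48166355e+01]), 'joint_velocities': array([-0.0562946 , -0.04116213, -0.03829494, -0.07988668,  0.03102471,
        0.00033323]), 'effort': array([ 2.12587460e-03, -3.90666139e+01,  1.87408984e+01,  4.21960786e+00,
        1.10346690e-02, -1.96945625e-04]), 'tcp_pos': array([0.13736489, 0.60908891, 0.2214676 ]), 'ee_rot': array([[ 9.75453583e-01, -2.20204806e-01, -3.88215575e-04],
       [-2.20205128e-01, -9.75451216e-01, -2.15118876e-03],
       [ 9.50167494e-05,  2.18387185e-03, -9.99997611e-01]]), 'wrist_force': array([ 0.51969349, -0.34741812, -0.02510908]), 'moment': array([-0.04636287,  0.00476954,  0.00987498]), 'gripper_width': 1.0023482363097518}
scene [[438.25257635   0.         321.11778624]
 [  0.         438.25257635 227.87958277]
 [  0.           0.           1.        ]] [[-0.65878203 -0.5460538   0.51752438  1.10153399]
 [ 0.75230644 -0.48400822  0.44695756  0.41771877]
 [ 0.00642318  0.68378453  0.72965571  0.97850906]
 [ 0.          0.          0.          1.        ]] ['image', 'range_z', 'intrinsics', 'extrinsics']
top [[500.58373997   0.         321.21531895]
 [  0.         500.58373997 240.01753649]
 [  0.           0.           1.        ]] [[-0.01646264  0.98142237 -0.19115204  0.32100349]
 [-0.99944137 -0.02171326 -0.02540617 -0.06767636]
 [-0.02908472  0.19062701  0.98123158  1.14204236]
 [ 0.          0.          0.          1.        ]] ['image', 'range_z', 'intrinsics', 'extrinsics']
```

View pics/scene0.png

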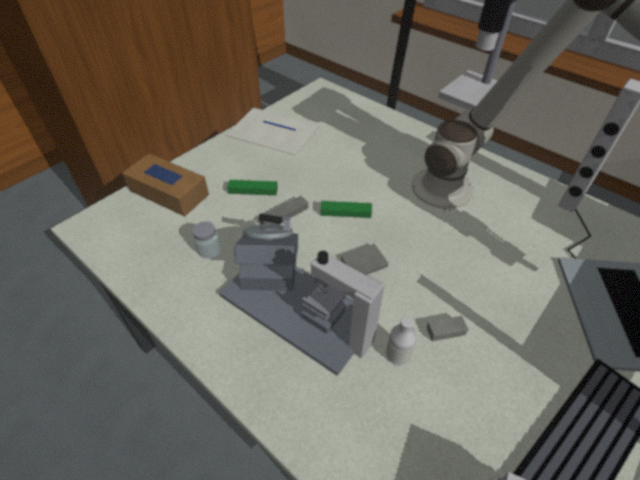

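View pics/top0.png

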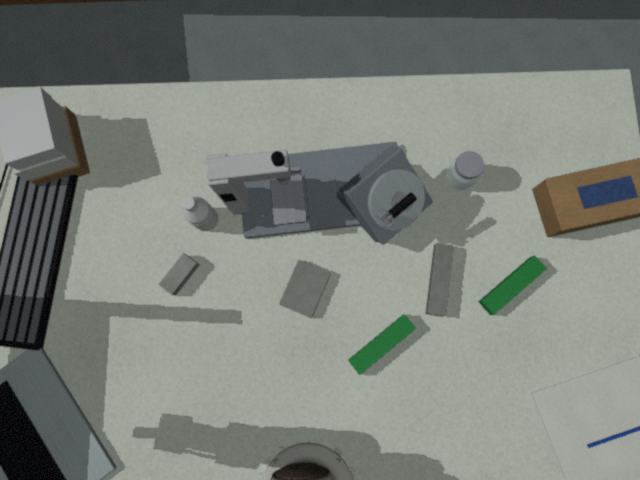

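Candidates for the long bar in the top view: long grey bar (441,280), short grey bar (182,273), grey tile (308,288), and green look-alikes (513,285) and (383,345). I choose the one at (441,280). Next I'll measure it and check a close crop.

```bash
cat > h.py <<'E'
import numpy as np,cv2
from scipy.spatial.transform import Rotation as R
def pts(c,E=None):
    K=c["intrinsics"];E=c["extrinsics"] if E is None else E;z=c["range_z"]
    v,u=np.mgrid[0:480,0:640]
    P=np.stack([(u-K[0,2])/K[0,0]*z,-(v-K[1,2])/K[1,1]*z,-z],-1)
    return P@E[:3,:3].T+E[:3,3]
def proj(c,p,E=None):
    K=c["intrinsics"];E=c["extrinsics"] if E is None else E
    q=(np.atleast_2d(p)-E[:3,3])@E[:3,:3]
    return np.stack([K[0,2]+K[0,0]*q[:,0]/-q[:,2],K[1,2]-K[1,1]*q[:,1]/-q[:,2]],-1)
def ray(c,uv,h,E=None):
    K=c["intrinsics"];E=c["extrinsics"] if E is None else E
    d=E[:3,:3]@np.array([(uv[0]-K[0,2])/K[0,0],-(uv[1]-K[1,2])/K[1,1],-1])
    return E[:3,3]+d*(h-E[2,3])/d[2]
def rect(P,m):
    r=cv2.minAreaRect((P[m][:,:2]*1000).astype(np.float32));return r
E
python3 - <<'E'
from h import *
c=dict(np.load("top0.npz"));P=pts(c);np.set_printoptions(precision=4,suppress=True)
Z=P[...,2]
print("bench z",np.median(Z[350:400,200:300]))
# bar
for n,(y0,y1,x0,x1,zl,zh) in dict(bar=(235,325,415,475,.02,.045),short=(245,300,150,210,.02,.045),tile=(250,325,270,345,.012,.035)).items():
    m=np.zeros(Z.shape,bool);m[y0:y1,x0:x1]=True;m&=(Z>zl)&(Z<zh)
    print(n,m.sum(),np.median(Z[m]),rect(P,m),cv2.boxPoints(rect(P,m)).round(0).tolist())
for n,(y0,y1,x0,x1,zl,zh) in dict(col=(145,215,200,300,.2,.27),table=(165,235,235,320,.07,.11),tableall=(165,235,235,320,.04,.13)).items():
    m=np.zeros(Z.shape,bool);m[y0:y1,x0:x1]=True;m&=(Z>zl)&(Z<zh)
    print(n,m.sum(),np.median(Z[m]),rect(P,m),cv2.boxPoints(rect(P,m)).round(0).tolist())
# wheel
m=np.zeros(Z.shape,bool);m[150:240,345:435]=True
print(np.round(Z[150:240:6,345:435:6]*1000).astype(int))
im=c["image"][:,:,::-1]
a=cv2.resize(im[130:330,180:480],(800,533),interpolation=cv2.INTER_CUBIC)
cv2.imwrite("pics/topcrop.png",a)
E
```

```text
bench z 0.0005544989183006166
bar 1360 0.03044268511936299 ((443.8163757324219, -301.621826171875), (41.112247467041016, 160.6399688720703), 80.18946075439453) [[361.0, -308.0], [519.0, -336.0], [526.0, -295.0], [368.0, -268.0]]
short 747 0.03043621350106851 ((467.2265319824219, 286.5024719238281), (42.134376525878906, 89.9628677368164), 52.92879104614258) [[419.0, 297.0], [490.0, 243.0], [516.0, 276.0], [444.0, 330.0]]
tile 1748 0.02040924541559841 ((429.6294860839844, 0.42641448974609375), (80.16862487792969, 110.42264556884766), 65.95795440673828) [[363.0, -14.0], [464.0, -59.0], [496.0, 15.0], [396.0, 60.0]]
col 2465 0.24483275080459488 ((642.6798706054688, 93.27058410644531), (61.58891677856445, 156.01048278808594), 4.758626937866211) [[606.0, 168.0], [618.0, 13.0], [680.0, 18.0], [667.0, 174.0]]
table 1602 0.09144064075842218 ((619.68115234375, 72.65386199951172), (119.38445281982422, 152.98570251464844), 5.4362616539001465) [[553.0, 143.0], [568.0, -9.0], [686.0, 2.0], [672.0, 154.0]]
tableall 1886 0.09118722809898083 ((619.5850830078125, 74.1393051147461), (119.38475799560547
[... 606 characters left out ...]
3  148  168  163  159  154  150  146  142  135  100
     2]
 [ 145  156  149  150  140  162  159  153  149  143  138  137  129  123
     3]
 [ 116  149  144  137  155  156  151  151  147  141  168  172  122  114
    80]
 [  44  119  137  136  153  152  146  141  140  165  164  164  121  110
    73]
 [  19   48  123  127  143  147  154 1142  160  166  121  110  111   71
     0]
 [  22   22   77  121  119  144  162  157  159  121  112  109   98    3
     1]
 [  21   21   20   85  108  126  129  154  149  114  109  104    0    6
     2]
 [   1    0    5    9   93   98   90  141  110  107    4    1    0    2
  1142]
 [   0    3    2    3   13   89   89   85   78    1    2    1    1    0
    -1]]
```

View pics/topcrop.png

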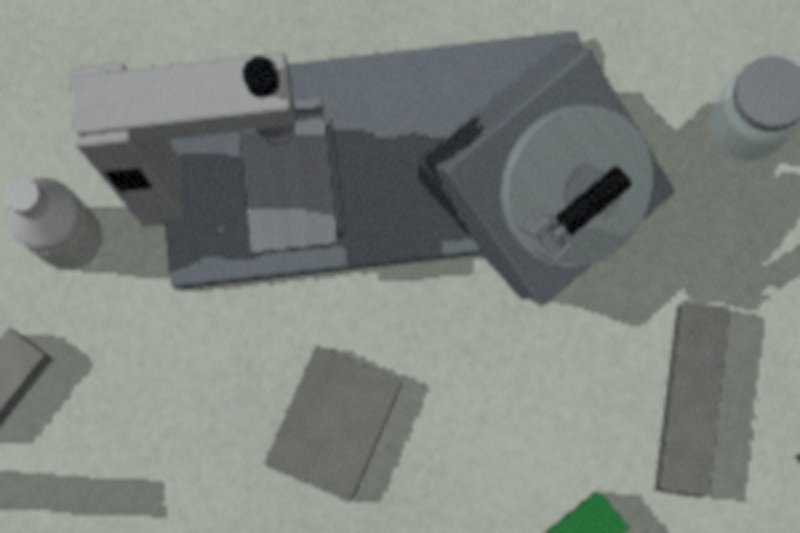

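```bash
python3 - <<'E'
from h import *
np.set_printoptions(precision=4,suppress=True,linewidth=150)
for nm in("top","scene"):
    c=dict(np.load(nm+"0.npz"));P=pts(c);Z=P[...,2];X=P[...,0];Y=P[...,1];im=c["image"].astype(int)
    print("==",nm)
    reg=(X>.5)&(X<.75)&(Y>-.05)&(Y<.2)
    m=reg&(Z>.235)&(Z<.256);r=rect(P,m);print("coltop",np.median(Z[m]),r)
    yaw=np.deg2rad(4.9);A=np.array([np.cos(yaw),np.sin(yaw)]);B=np.array([-A[1],A[0]])
    U=P[...,:2]@A;V=P[...,:2]@B
    m2=reg&(Z>.08)&(Z<.1)&(V<.03+0.02)
    print("table n",m2.sum(),"z",np.median(Z[m2]),"U",np.percentile(U[m2],[1,5,50,95,99]),"V",np.percentile(V[m2],[1,5,50,95,99]))
    r=rect(P,m2);print(r)
    m3=reg&(Z>.235)&(Z<.256);print("coltop U",np.percentile(U[m3],[1,99]),"V",np.percentile(V[m3],[1,99]))
    m4=reg&(Z>.101)&(Z<.118)&(V<.05);print("stop?",m4.sum(),np.percentile(U[m4],[1,50,99]),np.percentile(V[m4],[1,50,99]))
    # wheel plane
    w=(X>.45)&(X<.8)&(Y<-.05)&(Y>-.3)&(Z>.09)&(Z<.22)
    q=P[w];rng=np.random.default_rng(0);best=0
    n0=None
    for i in range(3000):
        a=q[rng.choice(len(q),3,False)];n=np.cross(a[1]-a[0],a[2]-a[0]);l=np.linalg.norm(n)
        if l<1e-4: continue
        n/=l; n*=np.sign(n[2])
        if abs(np.degrees(np.arccos(n[2]))-35)>4: continue
        k=(abs((q-a[0])@n)<.0025)
        # prefer higher plane w/ many points
        if k.sum()>best:best=k.sum();n0=n;p0=a[0]
    d=(q-p0)@n0;k=abs(d)<.003
    for _ in range(3):
        cc=q[k].mean(0);n0=np.linalg.svd(q[k]-cc)[2][2];n0*=np.sign(n0[2]);d=(q-cc)@n0;k=abs(d)<.003
    print("plane n",n0,np.degrees(np.arccos(n0[2])),"az",np.degrees(np.arctan2(n0[1],n0[0])),k.sum(),len(q),"hist",np.histogram(d,np.arange(-.06,.06,.004)))
    e1=np.cross([0,0,1],n0);e1/=np.linalg.norm(e1);e2=np.cross(n0,e1)
    s=np.stack([(q-cc)@e1,(q-cc)@e2],-1)
    (x,y),rad=cv2.minEnclosingCircle((s[k]*1000).astype(np.float32));print("circ r",rad,"c",cc+(x*e1+y*e2)/1000)
    print("extent",np.percentile(s[k],[1,99],axis=0))
    # black handle in wheel
    dark=(im.sum(-1)[w]<120)&(d>.005)
    print("dark",dark.sum(),q[dark].mean(0) if dark.sum() else 0, "d",np.percentile(d[dark],[5,50,95]))
    if dark.sum()>10:
        rr=cv2.minAreaRect((s[dark]*1000).astype(np.float32));bp=cv2.boxPoints(rr)/1000
        print(rr,[(cc+b[0]*e1+b[1]*e2).round(4).tolist() for b in bp])
E
```

```text
== top
coltop 0.24515587330304628 ((641.8336181640625, 92.88851165771484), (61.3795280456543, 155.86720275878906), 3.9023396968841553)
table n 1468 z 0.09141946066039996 U [0.5648 0.5679 0.6135 0.6645 0.6753] V [-0.0567 -0.0542 -0.0245  0.0093  0.0122]
((622.970947265625, 31.47928237915039), (118.13288879394531, 70.38359069824219), 5.4362616539001465)
coltop U [0.6199 0.6764] V [-0.0386  0.1135]
stop? 45 [0.6745 0.678  0.6835] [-0.0559 -0.0468 -0.036 ]
plane n [-0.4401 -0.3655  0.8202] 34.89601006521301 az -140.29469469827376 1920 4753 hist (array([  66,   52,   72,   62,   67,   69,   74,  236,  996,  138,    0,    1,   15,   71, 1020, 1058,   86,   12,   11,   14,   41,  114,   91,
         98,   85,   28,    0,    0,    0]), array([-0.06 , -0.056, -0.052, -0.048, -0.044, -0.04 , -0.036, -0.032, -0.028, -0.024, -0.02 , -0.016, -0.012, -0.008, -0.004,  0.   ,  0.004,
        0.008,  0.012,  0.016,  0.02 ,  0.024,  0.028,  0.032,  0.036,  0.04 ,  0.044,  0.048,  0.052,  0.056]))
circ r 65.67646026611328 c [ 0.5976 -0.2017  0.1361]
extent [[-0.0644 -0.0668]
 [ 0.0576  0.0562]]
dark 25
[... 893 characters left out ...]
,   0,   0,  11,  71,  79, 369,  47,  11,  10,  20,  31,  50,
        58]), array([-0.06 , -0.056, -0.052, -0.048, -0.044, -0.04 , -0.036, -0.032, -0.028, -0.024, -0.02 , -0.016, -0.012, -0.008, -0.004,  0.   ,  0.004,
        0.008,  0.012,  0.016,  0.02 ,  0.024,  0.028,  0.032,  0.036,  0.04 ,  0.044,  0.048,  0.052,  0.056]))
circ r 91.65584564208984 c [ 0.6203 -0.182   0.1257]
extent [[-0.0701 -0.0736]
 [ 0.0756  0.0404]]
dark 39 [ 0.5869 -0.2038  0.1633] d [0.0464 0.0544 0.0597]
((-1.271657943725586, -29.657320022583008), (49.10476303100586, 8.655574798583984), 7.952679634094238) [[0.5945, -0.1656, 0.1193], [0.5898, -0.171, 0.1145], [0.6252, -0.2049, 0.1183], [0.6299, -0.1994, 0.1231]]
```

The crop shows the long bar at crop (690,400), the folded handle at (590,200) with its pivot at (550,235), and the table at (290,190). I'm moving above the bar now.

play_rows(
  commands=[
    [[0.028, -0.041, 0, 0, 0, 0, 0], [0.056, -0.082, 0, 0, 0, 0, 0], [0.084, -0.123, 0, 0, 0, 0, 0], [0.112, -0.164, 0, 0, 0, 0, 0], [0.14, -0.205, 0, 0, 0, 0, 0]],
  ],
)

```text
time_s: 0.6
tcp_pos: [0.278, 0.4026, 0.2222]
ee_rot: [[0.976, -0.219, -0.0], [-0.219, -0.976, -0.001], [-0.0, 0.001, -1.0]]
wrist_force: [0.3, 0.8, 0.7]
gripper_width: 0.998
```

play_rows(
  commands=[
    [[0.028, -0.041, 0, 0, 0, 0, 0], [0.056, -0.082, 0, 0, 0, 0, 0], [0.084, -0.123, 0, 0, 0, 0, 0], [0.112, -0.164, 0, 0, 0, 0, 0], [0.14, -0.205, 0, 0, 0, 0, 0]],
  ],
)

```text
time_s: 1.1
tcp_pos: [0.4179, 0.1978, 0.2225]
ee_rot: [[0.976, -0.22, -0.0], [-0.22, -0.976, 0.0], [-0.0, -0.0, -1.0]]
wrist_force: [0.6, 0.3, -0.1]
gripper_width: 1.0
```

play_rows(
  commands=[
    [[0.001, -0.05, 0, 0, 0, 0, 0], [0.001, -0.1, 0, 0, 0, 0, 0], [0.002, -0.15, 0, 0, 0, 0, 0], [0.002, -0.2, 0, 0, 0, 0, 0], [0.003, -0.25, 0, 0, 0, 0, 0]],
  ],
)

```text
time_s: 1.6
tcp_pos: [0.4197, -0.0522, 0.2226]
ee_rot: [[0.976, -0.219, 0.0], [-0.219, -0.976, 0.0], [0.0, -0.0, -1.0]]
wrist_force: [1.9, 0.2, -0.2]
gripper_width: 0.998
```

play_rows(
  commands=[
    [[0.001, -0.05, 0, 0, 0, 0.01, 0], [0.001, -0.1, 0, 0, 0, 0.02, 0], [0.002, -0.15, 0, 0, 0, 0.03, 0], [0.003, -0.2, 0, 0, 0, 0.045, 0], [0.004, -0.248, 0, 0, 0, 0.045, 0]],
  ],
)

```text
time_s: 2.1
tcp_pos: [0.4238, -0.3004, 0.2223]
ee_rot: [[0.984, -0.176, -0.0], [-0.176, -0.984, 0.0], [-0.0, -0.0, -1.0]]
wrist_force: [0.8, 0.7, -0.4]
gripper_width: 1.001
```

```bash
python3 - <<'E'
from h import *
from station import r
np.set_printoptions(precision=4,suppress=True,linewidth=150)
s=r.sense();print(s["time_s"],s["tcp_pos"],s["ee_rot"],s["joints"],s["wrist_force"])
c=r.capture("wrist");M=c["mount"];T=np.eye(4);T[:3,:3]=s["ee_rot"];T[:3,3]=s["tcp_pos"];E=T@M
P=pts(c,E);Z=P[...,2];X=P[...,0];Y=P[...,1]
m=(Z>.02)&(Z<.045)&(X>.34)&(X<.55)&(Y>-.36)&(Y<-.25);print(m.sum(),np.median(Z[m]),rect(P,m),cv2.boxPoints(rect(P,m)).round(0).tolist())
print("mount",M)
c=dict(np.load("top0.npz"));P=pts(c);Z=P[...,2];X=P[...,0];Y=P[...,1]
def edge(m,ax,fn,lo,hi):
    t=P[m][:,ax];o=P[m][:,1-ax];b=np.arange(lo,hi,.006);a=[]
    for i in range(len(b)-1):
        k=(t>=b[i])&(t<b[i+1])
        if k.sum()>4:a.append((t[k].mean(),fn(o[k])))
    a=np.array(a);p=np.polyfit(a[:,0],a[:,1],1);e=np.polyval(p,a[:,0])-a[:,1];k=abs(e)<.003;p=np.polyfit(a[k,0],a[k,1],1);return np.degrees(np.arctan(p[0])),p,k.sum(),len(k)
reg=(X>.5)&(X<.75)&(Y>-.05)&(Y<.2)
t=reg&(Z>.084)&(Z<.099)&(Y<.085)
print("table right",edge(t,0,np.min,.575,.67));print("table left",edge(t,0,np.max,.57,.62));print("front",edge(t,1,np.min,0,.06))
a=reg&(Z>.235)&(Z<.256)
print("arm back",edge(a,1,np.max,.02,.165),"front",edge(a,1,np.min,.02,.12))
b=(Z>.012)&(Z<.03)&(X>.5)&(X<.8)&(Y>-.2)&(Y<.12)
print("base back",edge(b,1,np.max,-.18,0.0),"front",edge(b,1,np.min,-.05,.1))
E
```

```text
2.1 [ 0.4238 -0.3004  0.2223] [[ 0.9844 -0.1761 -0.0003]
 [-0.1761 -0.9844  0.0003]
 [-0.0004 -0.0002 -1.    ]] [-17.4227  11.7808 -14.209   -0.0104 -64.0334  97.2827] [ 0.8038  0.7095 -0.3749]
9159 0.030232399032988244 ((444.97479248046875, -302.2948913574219), (40.0052604675293, 159.33599853515625), 79.93802642822266) [[363.0, -308.0], [520.0, -336.0], [527.0, -297.0], [370.0, -269.0]]
mount [[ 0.0009  0.9603  0.2789  0.0766]
 [ 1.     -0.0007 -0.0007  0.0006]
 [-0.0004  0.2789 -0.9603 -0.1624]
 [ 0.      0.      0.      1.    ]]
table right (np.float64(5.048609772771523), array([ 0.0883, -0.0583]), np.int64(15), 15)
table left (np.float64(4.52849385909986), array([0.0792, 0.016 ]), np.int64(8), 8)
front (np.float64(-5.609647552491487), array([-0.0982,  0.567 ]), np.int64(9), 9)
arm back (np.float64(-2.105220059512059), array([-0.0368,  0.6705]), np.int64(19), 24) front (np.float64(-5.774199485094983), array([-0.1011,  0.6303]), np.int64(16), 16)
base back (np.float64(-5.481900709039121), array([-0.096 ,  0.7518]), np.int64(29), 29) front (np.float64(-5.601348026870218), array([-0.0981,  0.5621]), np.int64(25), 25)
```

play_rows(
  commands=[
    [[0.0015, 0.0015, -0.05, 0, 0, 0, 0], [0.0015, 0.0015, -0.1, 0, 0, 0, 0], [0.0015, 0.0015, -0.15, 0, 0, 0, 0], [0.0015, 0.0015, -0.19, 0, 0, 0, 0], [0.0015, 0.0015, -0.216, 0, 0, 0, 0]],
  ],
)

```text
time_s: 2.65
tcp_pos: [0.4237, -0.296, 0.0033]
ee_rot: [[0.984, -0.177, -0.005], [-0.177, -0.984, 0.002], [-0.005, -0.001, -1.0]]
wrist_force: [0.3, 0.8, -0.0]
gripper_width: 1.0
```

play_rows(
  commands=[
    [[0, 0, 0, 0, 0, 0, 0.7], [0, 0, 0, 0, 0, 0, 0.9], [0, 0, 0, 0, 0, 0, 0.9], [0, 0, 0, 0, 0, 0, 0.9], [0, 0, 0, 0, 0, 0, 0.9]],
  ],
)

```text
time_s: 3.15
tcp_pos: [0.4265, -0.297, 0.0078]
ee_rot: [[0.984, -0.176, 0.002], [-0.176, -0.984, -0.001], [0.002, 0.0, -1.0]]
wrist_force: [0.5, -0.1, 0.2]
gripper_width: 0.632
```

play_rows(
  commands=[
    [[0, 0, 0.01, 0, 0, 0, 0.9], [0, 0, 0.035, 0, 0, 0, 0.9], [0, 0, 0.07, 0, 0, 0, 0.9], [0, 0, 0.105, 0, 0, 0, 0.9], [0, 0, 0.14, 0, 0, 0, 0.9]],
  ],
)

```text
time_s: 3.65
tcp_pos: [0.4257, -0.2967, 0.1491]
ee_rot: [[0.984, -0.176, 0.001], [-0.176, -0.984, -0.0], [0.001, 0.0, -1.0]]
wrist_force: [-0.6, 0.7, -0.2]
gripper_width: 0.178
```

```bash
python3 - <<'E'
from h import *
from station import r
np.set_printoptions(precision=4,suppress=True,linewidth=150)
s=r.sense();print(s["time_s"],s["tcp_pos"],s["ee_rot"],s["wrist_force"],s["moment"],s["gripper_width"])
c=r.capture("wrist");M=c["mount"];T=np.eye(4);T[:3,:3]=s["ee_rot"];T[:3,3]=s["tcp_pos"];E=T@M
P=(pts(c,E)-s["tcp_pos"])@s["ee_rot"]  # tool frame
x,y,z=P[...,0],P[...,1],P[...,2]
m=(abs(y)<.019)&(z>-.06)&(z<.02)&(x>.012)&(x<.15)
A=np.c_[x[m],y[m],np.ones(m.sum())];print("bar top in tool: z=ax+by+c",np.linalg.lstsq(A,z[m],rcond=None)[0],"xmax",np.percentile(x[m],[0.5,99,99.8]),m.sum())
n=(abs(y)<.035)&(z>-.05)&(z<-.005)&(x>.02)&(x<.15);print("rect tool",cv2.minAreaRect((P[n][:,:2]*1000).astype(np.float32)))
E
```

```text
3.65 [ 0.4257 -0.2967  0.1491] [[ 0.9844 -0.1759  0.0011]
 [-0.1759 -0.9844 -0.0004]
 [ 0.0011  0.0002 -1.    ]] [-0.6055  0.6935 -0.1823] [-0.0162 -0.0681  0.0893] 0.17801876117468998
bar top in tool: z=ax+by+c [15.6597 -0.0244 -0.218 ] xmax [0.012  0.0123 0.0123] 32
rect tool ((0.0, 0.0), (0.0, 0.0), 0.0)
```

The lift began before the fingers had closed, since they move slowly. I'll reopen them, check where the bar lies and retry.

play_rows(
  commands=[
    [[0, 0, 0.03, 0, 0, 0, 0], [0, 0, 0.06, 0, 0, 0, 0], [0, 0, 0.06, 0, 0, 0, 0], [0, 0, 0.06, 0, 0, 0, 0], [0, 0, 0.06, 0, 0, 0, 0]],
  ],
)

```text
time_s: 4.2
tcp_pos: [0.4252, -0.2964, 0.2059]
ee_rot: [[0.984, -0.176, -0.001], [-0.176, -0.984, 0.001], [-0.001, -0.001, -1.0]]
wrist_force: [-0.7, 0.3, -0.1]
gripper_width: 0.514
```

play_rows(
  commands=[
    [[0, 0, 0, 0, 0, 0, 0], [0, 0, 0, 0, 0, 0, 0], [0, 0, 0, 0, 0, 0, 0], [0, 0, 0, 0, 0, 0, 0], [0, 0, 0, 0, 0, 0, 0]],
  ],
)

```text
time_s: 4.7
tcp_pos: [0.4259, -0.2968, 0.2063]
ee_rot: [[0.984, -0.176, -0.0], [-0.176, -0.984, 0.0], [-0.0, -0.0, -1.0]]
wrist_force: [-0.8, 0.2, -0.5]
gripper_width: 0.954
```

```bash
cat >> h.py <<'E'
def wrist(r):
    s=r.sense();c=r.capture("wrist");T=np.eye(4);T[:3,:3]=s["ee_rot"];T[:3,3]=s["tcp_pos"];E=T@c["mount"]
    return s,c,E,pts(c,E)
E
python3 - <<'E'
from h import *
from station import r
s,c,E,P=wrist(r);print(s["tcp_pos"],s["gripper_width"]);Z=P[...,2];X=P[...,0];Y=P[...,1]
m=(Z>.02)&(Z<.045)&(X>.34)&(X<.55)&(Y>-.36)&(Y<-.25);print(m.sum(),np.median(Z[m]),rect(P,m))
E
```

```text
[ 0.42593122 -0.29677764  0.2063481 ] 0.953970878457211
9988 0.030224474213847552 ((444.6108703613281, -301.6954345703125), (40.08119201660156, 159.7036895751953), 79.77732849121094)
```

play_rows(
  commands=[
    [[0, -0.0015, -0.05, 0, 0, 0, 0], [0, -0.0015, -0.1, 0, 0, 0, 0], [0, -0.0015, -0.15, 0, 0, 0, 0], [0, -0.0015, -0.18, 0, 0, 0, 0], [0, -0.0015, -0.199, 0, 0, 0, 0.6]],
  ],
)

```text
time_s: 5.25
tcp_pos: [0.4244, -0.2978, 0.0048]
ee_rot: [[0.984, -0.176, -0.004], [-0.176, -0.984, 0.001], [-0.005, -0.001, -1.0]]
wrist_force: [-0.3, 0.5, -0.4]
gripper_width: 0.968
```

play_rows(
  commands=[
    [[0, 0, 0, 0, 0, 0, 0.9], [0, 0, 0, 0, 0, 0, 0.9], [0, 0, 0, 0, 0, 0, 0.9], [0, 0, 0, 0, 0, 0, 0.9], [0, 0, 0, 0, 0, 0, 0.9]],
  ],
)

```text
time_s: 5.75
tcp_pos: [0.4267, -0.2985, 0.0087]
ee_rot: [[0.984, -0.176, 0.002], [-0.176, -0.984, -0.001], [0.002, 0.0, -1.0]]
wrist_force: [0.8, 0.6, -0.0]
gripper_width: 0.541
```

play_rows(
  commands=[
    [[0, 0, 0, 0, 0, 0, 0.9], [0, 0, 0, 0, 0, 0, 0.9], [0, 0, 0, 0, 0, 0, 0.9], [0, 0, 0, 0, 0, 0, 0.9], [0, 0, 0, 0, 0, 0, 0.9]],
  ],
)

```text
time_s: 6.25
tcp_pos: [0.4264, -0.2983, 0.0083]
ee_rot: [[0.984, -0.176, 0.001], [-0.176, -0.984, -0.0], [0.001, 0.0, -1.0]]
wrist_force: [-1.0, 1.9, 6.6]
gripper_width: 0.459
```

play_rows(
  commands=[
    [[0, 0, 0.01, 0, 0, 0, 0.9], [0, 0, 0.035, 0, 0, 0, 0.9], [0, 0, 0.07, 0, 0, 0, 0.9], [0, 0, 0.105, 0, 0, 0, 0.9], [0, 0, 0.14, 0, 0, 0, 0.9]],
  ],
)

```text
time_s: 6.75
tcp_pos: [0.4248, -0.2978, 0.1484]
ee_rot: [[0.984, -0.176, -0.002], [-0.176, -0.984, 0.001], [-0.002, -0.001, -1.0]]
wrist_force: [-0.0, 0.2, -4.1]
gripper_width: 0.455
```

```bash
python3 - <<'E'
from h import *
from station import r
np.set_printoptions(precision=4,suppress=True,linewidth=150)
s,c,E,W=wrist(r)
print(s["tcp_pos"],s["wrist_force"],s["gripper_width"])
P=(W-s["tcp_pos"])@s["ee_rot"]
x,y,z=P[...,0],P[...,1],P[...,2]
n=(abs(y)<.04)&(z>-.045)&(z<.012)&(x>.015)&(x<.15);print("rect tool",n.sum(),cv2.minAreaRect((P[n][:,:2]*1000).astype(np.float32)))
A=np.c_[x[n],y[n],np.ones(n.sum())];print("z=ax+by+c",np.linalg.lstsq(A,z[n],rcond=None)[0],"xmax",np.percentile(x[n],[0.5,99,99.8]))
E
```

```text
[ 0.4248 -0.2978  0.1484] [-0.0241  0.1735 -4.1254] 0.455245538555001
rect tool 30943 ((56.862770080566406, 0.47875022888183594), (40.34279251098633, 83.74677276611328), 89.900634765625)
z=ax+by+c [ 0.0047 -0.0005 -0.022 ] xmax [0.0156 0.0979 0.0985]
```

play_rows(
  commands=[
    [[0, 0.03, 0, 0, 0, 0.03, 0.9], [0, 0.065, 0, 0, 0, 0.07, 0.9], [0, 0.1, 0, 0, 0, 0.11, 0.9], [0, 0.135, 0, 0, 0, 0.15, 0.9], [0, 0.17, 0, 0, 0, 0.18, 0.9]],
  ],
)

```text
time_s: 7.3
tcp_pos: [0.4247, -0.127, 0.147]
ee_rot: [[1.0, 0.004, -0.002], [0.004, -1.0, 0.0], [-0.002, -0.0, -1.0]]
wrist_force: [0.2, 0.6, -3.8]
gripper_width: 0.456
```

play_rows(
  commands=[
    [[0.005, 0.035, 0, 0, 0, 0.03, 0.9], [0.01, 0.07, 0, 0, 0, 0.06, 0.9], [0.015, 0.105, 0, 0, 0, 0.093, 0.9], [0.02, 0.135, -0.015, 0, 0, 0.093, 0.9], [0.021, 0.142, -0.03, 0, 0, 0.093, 0.9]],
  ],
)

```text
time_s: 7.8
tcp_pos: [0.4475, 0.0162, 0.1174]
ee_rot: [[0.995, 0.099, 0.002], [0.099, -0.995, 0.001], [0.002, -0.001, -1.0]]
wrist_force: [-0.1, -0.3, -4.0]
gripper_width: 0.457
```

play_rows(
  commands=[
    [[0, 0, -0.007, 0, 0, 0, 0.9], [0, 0, -0.012, 0, 0, 0, 0.9], [0, 0, -0.012, 0, 0, 0, 0.9]],
  ],
)

```text
time_s: 8.1
tcp_pos: [0.4462, 0.0128, 0.105]
ee_rot: [[0.995, 0.095, -0.002], [0.095, -0.995, -0.001], [-0.002, 0.0, -1.0]]
wrist_force: [-0.1, 0.0, -4.1]
gripper_width: 0.458
```

```bash
python3 - <<'E'
from h import *
from station import r
np.set_printoptions(precision=4,suppress=True,linewidth=150)
s,c,E,W=wrist(r);print(s["time_s"],s["tcp_pos"],s["ee_rot"][:,0],s["wrist_force"],s["gripper_width"])
np.savez("w1.npz",**c,E=E);cv2.imwrite("pics/w1.png",c["image"][:,:,::-1])
X,Y,Z=W[...,0],W[...,1],W[...,2]
t=(Z>.086)&(Z<.097)&(X>.55)&(X<.7)&(abs(Y-.03)<.06);print("table",t.sum(),np.median(Z[t]),rect(W,t))
st=(Z>.099)&(Z<.115)&(X>.65)&(X<.7)&(abs(Y-.03)<.05);print("stop",st.sum(),np.percentile(X[st],[2,50,98]),np.percentile(Y[st],[2,50,98]))
E
```

```text
8.1 [0.4462 0.0128 0.105 ] [ 0.9955  0.0949 -0.002 ] [-0.0959  0.0288 -4.0739] 0.45824477951719783
table 0 nan ((0.0, 0.0), (0.0, 0.0), 0.0)
  return _methods._mean(a, axis=axis, dtype=dtype,
  ret = ret.dtype.type(ret / rcount)
Traceback (most recent call last):
IndexError: index -1 is out of bounds for axis 0 with size 0
```

View pics/w1.png

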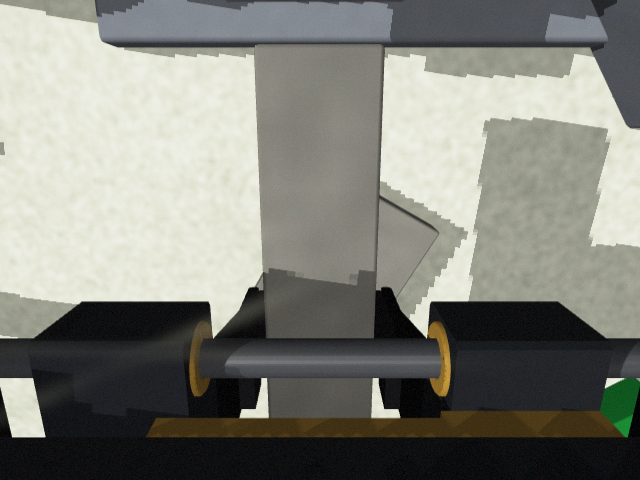

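View: the bar is held straight (columns 255–385), and the press base edge is at row 40. The table isn't in view. I'm inserting it now.

play_rows(
  commands=[
    [[0.03, 0.004, 0, 0, 0, 0, 0.9], [0.06, 0.007, 0, 0, 0, 0, 0.9], [0.09, 0.01, 0, 0, 0, 0, 0.9], [0.11, 0.012, 0, 0, 0, 0, 0.9], [0.119, 0.013, 0, 0, 0, 0, 0.9]],
  ],
)

```text
time_s: 8.65
tcp_pos: [0.5681, 0.0261, 0.1059]
ee_rot: [[0.996, 0.095, 0.002], [0.095, -0.996, 0.0], [0.002, -0.0, -1.0]]
wrist_force: [-0.2, -0.2, -3.3]
gripper_width: 0.456
```

play_rows(
  commands=[
    [[0, 0, -0.003, 0, 0, 0, 0.9], [0, 0, -0.005, 0, 0, 0, 0.9], [0, 0, -0.005, 0, 0, 0, 0.9]],
  ],
)

```text
time_s: 8.95
tcp_pos: [0.5644, 0.0263, 0.1002]
ee_rot: [[0.995, 0.096, -0.002], [0.096, -0.995, -0.0], [-0.002, 0.0, -1.0]]
wrist_force: [0.6, 0.2, -4.3]
gripper_width: 0.456
```

```bash
python3 - <<'E'
from h import *
from station import r
np.set_printoptions(precision=4,suppress=True,linewidth=150)
s,c,E,W=wrist(r);print(s["time_s"],s["tcp_pos"],s["ee_rot"][:,0],s["wrist_force"],s["moment"])
cv2.imwrite("pics/w2.png",c["image"][:,:,::-1])
A=np.array([.9954,.0958]);B=np.array([-.0958,.9954]);S=np.array([.6735,.0362])
for n,P in(("wrist",W),("top",pts(c:=r.capture("top")))):
    u=(P[...,:2]-S)@A;v=(P[...,:2]-S)@B;z=P[...,2]
    for d in(-.05,-.02):
        k=(abs(u-d)<.004)&(abs(v)<.06)&(z>.08)&(z<.14)
        b=k&(z>.108);t=k&(z<.1)
        print(n,d,"bar v",np.percentile(v[b],[2,98]) if b.sum()>5 else 0,"z",np.median(z[b]),"table v",np.percentile(v[t],[2,98]) if t.sum()>5 else 0,np.median(z[t]))
E
```

```text
8.95 [0.5644 0.0263 0.1002] [ 0.9954  0.0957 -0.0019] [ 0.5774  0.2305 -4.2683] [ 0.0288  0.0508 -0.0094]
wrist -0.05 bar v [-0.0194  0.0194] z 0.12171304912363291 table v [-0.0347  0.0343] 0.0911699415043265
wrist -0.02 bar v 0 z nan table v 0 nan
top -0.05 bar v 0 z nan table v 0 nan
top -0.02 bar v 0 z nan table v 0 nan
  return _methods._mean(a, axis=axis, dtype=dtype,
  ret = ret.dtype.type(ret / rcount)
```

View pics/w2.png

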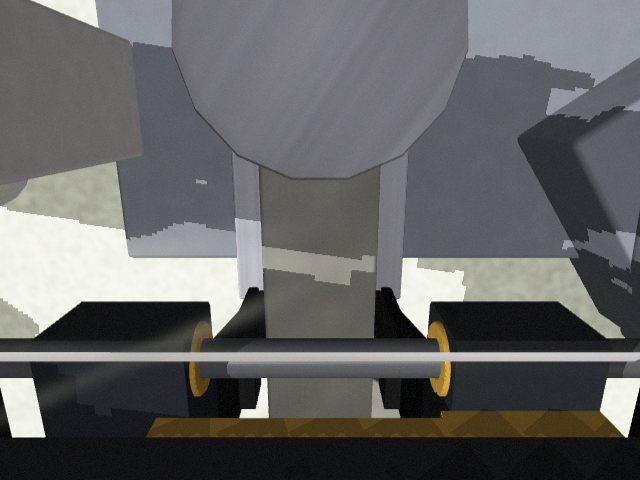

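View: the bar (columns 260–380) is centred between the table margins (237 and 405). I'm lowering, pushing forward and watching the force.

play_rows(
  commands=[
    [[0.004, 0.0004, -0.0005, 0, 0, 0, 0.9], [0.008, 0.0008, -0.001, 0, 0, 0, 0.9], [0.009, 0.0009, -0.001, 0, 0, 0, 0.9], [0.009, 0.0009, -0.001, 0, 0, 0, 0.9]],
  ],
)

```text
time_s: 9.45
tcp_pos: [0.5754, 0.0277, 0.0995]
ee_rot: [[0.995, 0.096, 0.0], [0.096, -0.995, 0.0], [0.0, -0.0, -1.0]]
wrist_force: [0.7, 0.5, -3.3]
gripper_width: 0.459
```

play_rows(
  commands=[
    [[0.001, 0.0001, 0, 0, 0, 0, 0.9], [0.002, 0.0002, 0, 0, 0, 0, 0.9], [0.002, 0.0002, 0, 0, 0, 0, 0.9]],
  ],
)

```text
time_s: 9.75
tcp_pos: [0.5772, 0.0278, 0.0996]
ee_rot: [[0.995, 0.096, 0.0], [0.096, -0.995, 0.0], [0.0, -0.0, -1.0]]
wrist_force: [0.1, 0.9, -3.0]
gripper_width: 0.456
```

play_rows(
  commands=[
    [[0.001, 0.0001, 0, 0, 0, 0, 0.9], [0.002, 0.0002, 0, 0, 0, 0, 0.9], [0.002, 0.0002, 0, 0, 0, 0, 0.9]],
  ],
)

```text
time_s: 10.05
tcp_pos: [0.5772, 0.0278, 0.0994]
ee_rot: [[0.995, 0.096, -0.004], [0.096, -0.995, -0.001], [-0.004, 0.0, -1.0]]
wrist_force: [-5.6, 1.3, -1.0]
gripper_width: 0.456
```

play_rows(
  commands=[
    [[0.001, 0.0001, 0, 0, 0, 0, 0.9], [0.002, 0.0002, 0, 0, 0, 0, 0.9], [0.002, 0.0002, 0, 0, 0, 0, 0.9]],
  ],
)

```text
time_s: 10.35
tcp_pos: [0.5772, 0.0277, 0.0993]
ee_rot: [[0.995, 0.096, -0.008], [0.096, -0.995, -0.001], [-0.008, 0.0, -1.0]]
wrist_force: [-9.3, 1.1, 3.9]
gripper_width: 0.457
```

play_rows(
  commands=[
    [[-0.002, 0, 0, 0, 0, 0, 0], [-0.003, 0, 0, 0, 0, 0, 0], [-0.003, 0, 0, 0, 0, 0, 0], [-0.003, 0, 0, 0, 0, 0, 0], [-0.003, 0, 0, 0, 0, 0, 0]],
  ],
)

```text
time_s: 10.85
tcp_pos: [0.5784, 0.0283, 0.0997]
ee_rot: [[0.995, 0.096, 0.001], [0.096, -0.995, 0.0], [0.001, -0.0, -1.0]]
wrist_force: [0.3, -0.5, -0.4]
gripper_width: 0.825
```

play_rows(
  commands=[
    [[0, 0, 0.003, 0, 0, 0, 0], [-0.01, -0.001, 0.015, 0, 0, 0, 0], [-0.03, -0.003, 0.04, 0, 0, 0, 0], [-0.06, -0.006, 0.07, 0, 0, 0, 0], [-0.09, -0.009, 0.1, 0, 0, 0, 0.9]],
  ],
)

```text
time_s: 11.35
tcp_pos: [0.4865, 0.0189, 0.201]
ee_rot: [[0.995, 0.096, -0.0], [0.096, -0.995, -0.0], [-0.0, 0.0, -1.0]]
wrist_force: [0.6, 0.7, 0.1]
gripper_width: 0.962
```

```bash
python3 - <<'E'
from h import *
from station import r
np.set_printoptions(precision=4,suppress=True,linewidth=150)
s,c,E,W=wrist(r);print(s["time_s"],s["tcp_pos"],s["ee_rot"][:,0],s["wrist_force"],s["gripper_width"])
cv2.imwrite("pics/w3.png",c["image"][:,:,::-1])
A=np.array([.9954,.0958]);B=np.array([-.0958,.9954]);S=np.array([.6735,.0362])
P=W;u=(P[...,:2]-S)@A;v=(P[...,:2]-S)@B;z=P[...,2]
for d in(-.15,-.13,-.09,-.07,-.05):
        k=(abs(u-d)<.004)&(abs(v)<.06)&(z>.08)&(z<.14);b=k&(z>.11);t=k&(z<.1)
        print(d,b.sum(),t.sum(),"bar v",np.percentile(v[b],[1,99]) if b.sum()>5 else 0,np.median(z[b]) if b.sum() else 0,"table v",np.percentile(v[t],[1,99]) if t.sum()>5 else 0)
b=(abs(v)<.03)&(z>.113)&(z<.128)&(u>-.2);print("bar near end u",np.percentile(u[b],[.2,1]),rect(P,b))
t=(abs(v)<.05)&(z>.085)&(z<.097);print("table near u",np.percentile(u[t],[.2,1]) if t.sum() else 0)
E
```

```text
11.35 [0.4865 0.0189 0.201 ] [ 0.9954  0.096  -0.0002] [0.5773 0.7463 0.0846] 0.9615939777056696
-0.15 981 0 bar v [-0.0198  0.0194] 0.12122861870885232 table v 0
-0.13 1071 0 bar v [-0.0194  0.0196] 0.12121820949390252 table v 0
-0.09 1233 597 bar v [-0.0193  0.0197] 0.12120239786039394 table v [-0.0349  0.0344]
-0.07 1303 629 bar v [-0.0194  0.0198] 0.12114214527746442 table v [-0.0348  0.0347]
-0.05 115 664 bar v [-0.0196  0.0199] 0.12100794023907632 table v [-0.0345  0.0345]
bar near end u [-0.1576 -0.1564] ((568.5565185546875, 26.218978881835938), (104.74720764160156, 40.14775848388672), 5.697099208831787)
table near u [-0.1078 -0.1072]
```

View pics/w3.png

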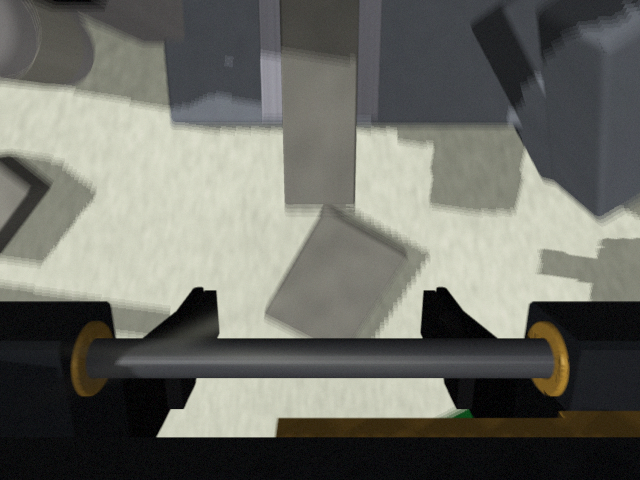

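View: the bar is seated on the table (near end at row 205, columns 285–355). The overhang measures 50 mm, and it is centred and flat. Next I'll work out the tilted viewing pose over the wheel.

```bash
python3 - <<'E'
from h import *
from station import r
np.set_printoptions(precision=4,suppress=True,linewidth=150)
s=r.sense();print(s["joints"])
n=np.array([-.4401,-.3655,.8202]);n/=np.linalg.norm(n);hub=np.array([.5976,-.2017,.1361])
x=np.array([.0398,-.0419,.0028]);x-=x@n*n;x/=np.linalg.norm(x)
Rt=np.stack([x,np.cross(-n,x),-n],1)
rv=R.from_matrix(Rt@s["ee_rot"].T).as_rotvec();print("x",x,"rv",rv,np.degrees(np.linalg.norm(rv)))
print("shift",hub+.16*n-s["tcp_pos"])
E
```

```text
[ 21.4371   8.9207 -20.2875   0.0503 -60.3823  74.0848]
x [ 0.6886 -0.7236  0.047 ] rv [ 0.5726 -0.2561 -0.8618] 61.0706600515442
shift [ 0.0424 -0.2786  0.0608]
```

play_rows(
  commands=[
    [[0, -0.03, 0.03, 0.07, -0.031, -0.106, 0], [0, -0.06, 0.06, 0.14, -0.063, -0.211, 0], [0, -0.1, 0.06, 0.211, -0.094, -0.317, 0], [0, -0.14, 0.06, 0.281, -0.126, -0.423, 0], [0.01, -0.17, 0.06, 0.344, -0.154, -0.517, 0]],
  ],
)

```text
time_s: 11.9
tcp_pos: [0.4969, -0.1525, 0.2615]
ee_rot: [[0.897, -0.375, 0.235], [-0.432, -0.856, 0.283], [0.095, -0.355, -0.93]]
wrist_force: [1.4, 0.6, -0.4]
gripper_width: 1.002
```

play_rows(
  commands=[
    [[0.01, -0.03, 0, 0.057, -0.026, -0.086, 0], [0.02, -0.06, 0, 0.114, -0.051, -0.172, 0], [0.025, -0.09, 0, 0.172, -0.077, -0.259, 0], [0.032, -0.109, 0, 0.229, -0.102, -0.345, 0], [0.032, -0.109, 0, 0.229, -0.102, -0.345, 0]],
  ],
)

```text
time_s: 12.4
tcp_pos: [0.529, -0.2625, 0.2591]
ee_rot: [[0.687, -0.581, 0.436], [-0.725, -0.582, 0.368], [0.04, -0.569, -0.821]]
wrist_force: [-0.6, 0.2, -0.8]
gripper_width: 0.998
```

```bash
cat > wheel.py <<'E'
from h import *
from station import r
np.set_printoptions(precision=4,suppress=True,linewidth=150)
import sys
s,c,E,P=wrist(r);print(s["time_s"],s["tcp_pos"],s["joints"],s["gripper_width"]);print(s["ee_rot"])
cv2.imwrite(f"pics/{sys.argv[1]}.png",c["image"][:,:,::-1])
hub=np.array([.5976,-.2017,.1361]);n=np.array([-.4401,-.3655,.8202]);n/=np.linalg.norm(n)
im=c["image"].astype(int);ok=c["range_z"]>0
k=ok&(np.linalg.norm(P-hub,axis=-1)<.075)&(abs((P-hub)@n)<.006)
for _ in range(3):
    q=P[k];cc=q.mean(0);n=np.linalg.svd(q-cc,full_matrices=False)[2][2];n*=np.sign(n[2]);k=ok&(np.linalg.norm(P-hub,axis=-1)<.072)&(abs((P-cc)@n)<.0025)
e1=np.cross([0,0,1],n);e1/=np.linalg.norm(e1);e2=np.cross(n,e1)
print("n",n,np.degrees(np.arccos(n[2])),k.sum())
f=lambda M:np.stack([(P[M]-cc)@e1,(P[M]-cc)@e2],-1)*1000
(x,y),rad=cv2.minEnclosingCircle(f(k).astype(np.float32));H=cc+(x*e1+y*e2)/1000;print("hub",H,"r",rad)
d=(P-H)@n
near=ok&(np.linalg.norm(P-H-d[...,None]*n,axis=-1)<.068)
dk=near&(im.sum(-1)<130)&(d>.012)&(d<.1)
a=(P-H)@e1*1000;b=(P-H)@e2*1000
if dk.sum()>50:
    rr=cv2.minAreaRect(np.stack([a[dk],b[dk]],-1).astype(np.float32));print("dark",dk.sum(),rr,cv2.boxPoints(rr).round(1).tolist(),"d",np.percentile(d[dk],[2,50,98]))
lg=near&(im.sum(-1)>=130)&(d>.012)&(d<.1)
if lg.sum()>20: print("lugs",lg.sum(),"e1",np.percentile(a[lg],[2,50,98]),"e2",np.percentile(b[lg],[2,50,98]),"d",np.percentile(d[lg],[2,50,98]))
E
python3 wheel.py w4
```

```text
12.4 [ 0.529  -0.2625  0.2591] [-29.7507  14.825    0.3139 -35.7132 -66.7132  85.877 ] 0.9977189488677346
[[ 0.6874 -0.5808  0.4361]
 [-0.7252 -0.5817  0.3683]
 [ 0.0398 -0.5694 -0.8211]]
n [-0.438  -0.3677  0.8203] 34.88072150459571 18004
hub [ 0.5977 -0.2025  0.135 ] r 64.71186828613281
dark 1650 ((-6.173065185546875, -0.006870269775390625), (61.358253479003906, 19.15125846862793), 4.566762447357178) [[-37.5, 7.099999904632568], [-36.0, -12.0], [25.200000762939453, -7.099999904632568], [23.600000381469727, 12.0]] d [0.0277 0.0348 0.0414]
lugs 1830 e1 [-57.0672 -42.1984  22.676 ] e2 [-19.7628   0.4417  12.9758] d [0.0161 0.0279 0.0412]
```

View pics/w4.png

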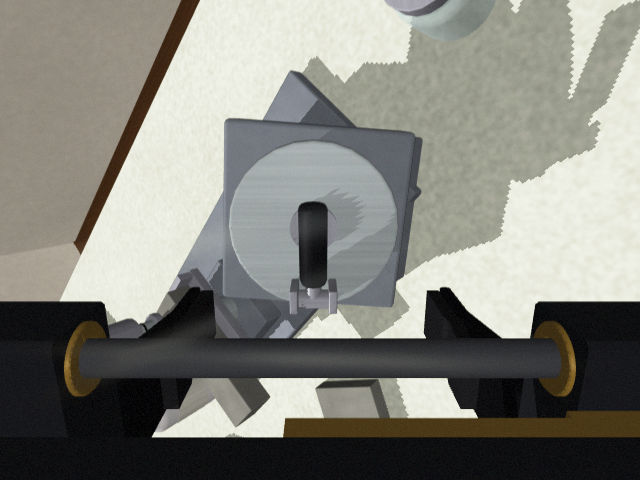

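```bash
cat > geo.py <<'E'
from h import *
n=np.array([-.438,-.3677,.8203]);n/=np.linalg.norm(n);H=np.array([.5977,-.2025,.135])
e1=np.cross([0,0,1],n);e1/=np.linalg.norm(e1);e2=np.cross(n,e1)
t=np.radians(4.57);x=e1*np.cos(t)+e2*np.sin(t);y=np.cross(n,x)
R0=np.stack([x,np.cross(-n,x),-n],1);piv=H-.05*x+.02*n
def tcp(g,Rm): return g+.019*Rm[:,2]
E
python3 - <<'E'
from geo import *
from station import r
np.set_printoptions(precision=4,suppress=True,linewidth=150)
s=r.sense();p=s["tcp_pos"];a0=.2
rv=R.from_matrix(R0@s["ee_rot"].T).as_rotvec();print("rv",rv)
def pose(a,phi,rr=.055):
    Rm=R.from_rotvec(-y*phi).as_matrix()@R0;return tcp(piv+rr*(np.cos(a)*x+np.sin(a)*n),Rm),Rm
g0,_=pose(a0,0)
print("to above",g0+.06*n-p,"to grip",g0-p,g0)
for i in range(0,11):
    a=a0+(np.pi/2-a0)*i/10;ph=.5*(a-a0);g,Rm=pose(a,ph)
    print(i,round(np.degrees(a)),(g-g0).round(4),(-y*ph).round(4))
# handle slope
c=r.capture("wrist");T=np.eye(4);T[:3,:3]=s["ee_rot"];T[:3,3]=p;P=pts(c,T@c["mount"])
d=(P-H)@n;u=(P-H)@x;v=(P-H)@y;k=(c["range_z"]>0)&(abs(v)<.003)&(u>-.034)&(u<.023)&(d>.015)&(d<.06)
print("top line slope",np.polyfit(u[k],d[k],1),k.sum())
E
```

```text
rv [-0.0027 -0.0047  0.0019]
to above [ 0.0399  0.0293 -0.0653] to grip [ 0.0661  0.0513 -0.1145] [ 0.5952 -0.2097  0.145 ]
0 11 [0. 0. 0.] [-0. -0. -0.]
1 19 [-0.0037 -0.0022  0.006 ] [-0.0394 -0.0402 -0.0391]
2 27 [-0.0079 -0.0036  0.0117] [-0.0788 -0.0804 -0.0781]
3 35 [-0.0127 -0.0041  0.017 ] [-0.1182 -0.1207 -0.1172]
4 43 [-0.0178 -0.0039  0.0219] [-0.1577 -0.1609 -0.1563]
5 51 [-0.0231 -0.0029  0.0263] [-0.1971 -0.2011 -0.1954]
6 59 [-0.0287 -0.0011  0.03  ] [-0.2365 -0.2413 -0.2344]
7 66 [-0.0342  0.0014  0.0331] [-0.2759 -0.2815 -0.2735]
8 74 [-0.0397  0.0045  0.0354] [-0.3153 -0.3217 -0.3126]
9 82 [-0.0451  0.0082  0.037 ] [-0.3547 -0.362  -0.3517]
10 90 [-0.0501  0.0124  0.0378] [-0.3941 -0.4022 -0.3907]
top line slope [0.1563 0.0381] 667
```

play_rows(
  commands=[
    [[0.01, 0.007, -0.015, 0, 0, 0, 0.4], [0.02, 0.015, -0.033, 0, 0, 0, 0.4], [0.03, 0.022, -0.05, 0, 0, 0, 0.4], [0.04, 0.029, -0.065, -0.003, -0.005, 0.002, 0.4], [0.04, 0.029, -0.065, -0.003, -0.005, 0.002, 0.4]],
  ],
)

```text
time_s: 13.0
tcp_pos: [0.5696, -0.2275, 0.1929]
ee_rot: [[0.696, -0.573, 0.434], [-0.717, -0.59, 0.372], [0.043, -0.57, -0.821]]
wrist_force: [-1.0, 0.2, -0.4]
gripper_width: 0.649
```

play_rows(
  commands=[
    [[0.007, 0.006, -0.013, 0, 0, 0, 0.4], [0.014, 0.012, -0.026, 0, 0, 0, 0.4], [0.02, 0.017, -0.038, 0, 0, 0, 0.4], [0.0255, 0.0215, -0.048, 0, 0, 0, 0.4], [0.0265, 0.0225, -0.0495, 0, 0, 0, 0.4]],
  ],
)

```text
time_s: 13.5
tcp_pos: [0.5962, -0.2073, 0.1429]
ee_rot: [[0.693, -0.575, 0.435], [-0.72, -0.588, 0.37], [0.043, -0.57, -0.821]]
wrist_force: [0.0, -0.5, 0.1]
gripper_width: 0.599
```

play_rows(
  commands=[
    [[0, 0, 0, 0, 0, 0, 1], [0, 0, 0, 0, 0, 0, 1], [0, 0, 0, 0, 0, 0, 1], [0, 0, 0, 0, 0, 0, 1], [0, 0, 0, 0, 0, 0, 1]],
  ],
)

```text
time_s: 14.0
tcp_pos: [0.5963, -0.2088, 0.1454]
ee_rot: [[0.692, -0.573, 0.438], [-0.72, -0.588, 0.368], [0.047, -0.57, -0.82]]
wrist_force: [-2.2, -4.3, -2.4]
gripper_width: 0.233
```

play_rows(
  commands=[
    [[0, 0, 0, 0, 0, 0, 1], [0, 0, 0, 0, 0, 0, 1], [0, 0, 0, 0, 0, 0, 1], [0, 0, 0, 0, 0, 0, 1]],
  ],
)

```text
time_s: 14.4
tcp_pos: [0.5962, -0.209, 0.1449]
ee_rot: [[0.692, -0.574, 0.438], [-0.72, -0.588, 0.367], [0.047, -0.57, -0.821]]
wrist_force: [-3.3, -3.8, -0.4]
gripper_width: 0.223
```

Gripped, at a width of 0.223 × 87 ≈ 19.5 mm. Now I swing the handle along the arc.

play_rows(
  commands=[
    [[-0.0037, -0.0022, 0.006, -0.0394, -0.0402, -0.0391, 1], [-0.0079, -0.0036, 0.0117, -0.0788, -0.0804, -0.0781, 1], [-0.0127, -0.0041, 0.017, -0.1182, -0.1207, -0.1172, 1], [-0.0178, -0.0039, 0.0219, -0.1577, -0.1609, -0.1563, 1], [-0.0231, -0.0029, 0.0263, -0.1971, -0.2011, -0.1954, 1]],
  ],
)

```text
time_s: 14.9
tcp_pos: [0.5735, -0.2122, 0.1712]
ee_rot: [[0.501, -0.574, 0.647], [-0.803, -0.588, 0.1], [0.323, -0.57, -0.756]]
wrist_force: [2.7, -3.6, -6.1]
gripper_width: 0.216
```

play_rows(
  commands=[
    [[-0.0056, 0.0018, 0.0037, -0.0394, -0.0402, -0.0391, 1], [-0.0111, 0.0043, 0.0068, -0.0788, -0.0804, -0.0781, 1], [-0.0166, 0.0074, 0.0091, -0.1182, -0.1207, -0.1172, 1], [-0.022, 0.0111, 0.0107, -0.1577, -0.1609, -0.1563, 1], [-0.027, 0.0153, 0.0115, -0.1971, -0.2011, -0.1954, 1]],
  ],
)

```text
time_s: 15.4
tcp_pos: [0.5483, -0.2077, 0.1768]
ee_rot: [[0.302, -0.542, 0.784], [-0.794, -0.598, -0.108], [0.528, -0.59, -0.611]]
wrist_force: [-1.0, -8.9, 22.7]
gripper_width: 0.222
```

play_rows(
  commands=[
    [[0, 0, 0, 0, 0, 0, 1], [0, 0, 0, 0, 0, 0, 0.6], [0, 0, 0, 0, 0, 0, 0.3], [0, 0, 0, 0, 0, 0, 0.2], [0, 0, 0, 0, 0, 0, 0.2]],
  ],
)

```text
time_s: 15.9
tcp_pos: [0.5415, -0.2053, 0.1672]
ee_rot: [[0.31, -0.554, 0.773], [-0.801, -0.59, -0.103], [0.513, -0.587, -0.626]]
wrist_force: [0.4, 0.1, 0.4]
gripper_width: 0.502
```

```bash
python3 - <<'E'
from geo import *
from station import r
np.set_printoptions(precision=4,suppress=True,linewidth=150)
s,c,E,P=wrist(r);print(s["time_s"],s["tcp_pos"],s["joints"],s["wrist_force"],s["gripper_width"])
cv2.imwrite("pics/w5.png",c["image"][:,:,::-1]);c2=r.capture("top");np.savez("top1.npz",**c2)
g=s["tcp_pos"]-.019*s["ee_rot"][:,2];q=g-piv;print("grasp rel pivot x,y,n",q@x,q@y,q@n,"tool z in xyn",[s["ee_rot"][:,2]@k for k in(x,y,n)])
E
```

```text
15.9 [ 0.5415 -0.2053  0.1672] [-18.2003   8.3241 -26.8627 -64.0062  -9.2145 111.5858] [0.4384 0.0814 0.4492] 0.5020388558117047
grasp rel pivot x,y,n 0.0036978436116955906 -0.016125156262253356 0.047538435841876635 tool z in xyn [np.float64(0.5795609210269931), np.float64(0.02729014920548961), np.float64(-0.8144718451700376)]
```

View pics/w5.png

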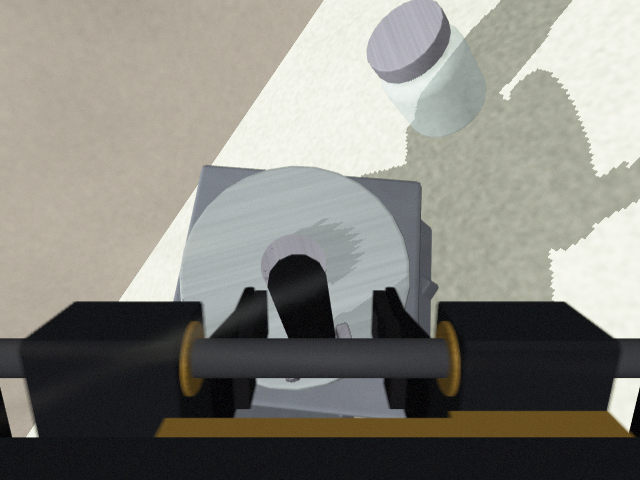

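View: the handle is well up (free end around (300,275)) between the open fingers, and the wheel has turned slightly. J5 is at its limit, so I'll retreat along the tool axis and tilt back.

play_rows(
  commands=[
    [[-0.012, 0, 0.014, 0.02, 0.02, 0.02, 0.2], [-0.024, 0, 0.028, 0.05, 0.05, 0.05, 0.2], [-0.036, 0, 0.042, 0.09, 0.09, 0.09, 0.2], [-0.045, -0.005, 0.055, 0.14, 0.14, 0.14, 0.2], [-0.045, -0.01, 0.07, 0.19, 0.19, 0.19, 0.2]],
  ],
)

```text
time_s: 16.5
tcp_pos: [0.4953, -0.2151, 0.2384]
ee_rot: [[0.541, -0.554, 0.633], [-0.794, -0.584, 0.168], [0.277, -0.594, -0.756]]
wrist_force: [1.1, -0.4, -0.1]
gripper_width: 0.795
```

```bash
python3 - <<'E'
from geo import *
from station import r
np.set_printoptions(precision=4,suppress=True,linewidth=150)
s=r.sense();print(s["joints"],s["tcp_pos"],"rv to R0",R.from_matrix(R0@s["ee_rot"].T).as_rotvec(),"shift to view",H+.16*n-s["tcp_pos"])
E
```

```text
[-23.5096   3.2051 -19.3382 -39.0314 -40.1642  87.644 ] [ 0.4953 -0.2151  0.2384] rv to R0 [0.1463 0.1929 0.1559] shift to view [ 0.0323 -0.0462  0.0279]
```

play_rows(
  commands=[
    [[0, -0.015, 0.02, 0.049, 0.064, 0.052, 0], [0.01, -0.03, 0.03, 0.098, 0.128, 0.104, 0], [0.032, -0.046, 0.033, 0.146, 0.193, 0.156, 0], [0.032, -0.046, 0.033, 0.146, 0.193, 0.156, 0], [0.032, -0.046, 0.033, 0.146, 0.193, 0.156, 0]],
  ],
)

```text
time_s: 17.0
tcp_pos: [0.5293, -0.2622, 0.2687]
ee_rot: [[0.689, -0.577, 0.439], [-0.724, -0.585, 0.366], [0.046, -0.57, -0.821]]
wrist_force: [0.0, 0.3, -0.2]
gripper_width: 0.996
```

```bash
python3 wheel.py w6
```

```text
17.0 [ 0.5293 -0.2622  0.2687] [-29.6202  14.2755   0.8805 -35.4287 -67.3179  85.3644] 0.9957353237551662
[[ 0.6887 -0.577   0.439 ]
 [-0.7236 -0.5854  0.3656]
 [ 0.046  -0.5695 -0.8207]]
n [-0.4379 -0.3679  0.8203] 34.887576445915585 18270
hub [ 0.5977 -0.2024  0.135 ] r 64.75959014892578
dark 1110 ((-29.58291244506836, -11.999296188354492), (19.05046844482422, 20.830686569213867), 13.20746898651123) [[-41.20000076293945, -4.0], [-36.5, -24.299999237060547], [-17.899999618530273, -20.0], [-22.700000762939453, 0.30000001192092896]] d [0.0454 0.0916 0.0945]
lugs 576 e1 [-53.7666 -42.6718 -30.6987] e2 [-35.1299 -25.2927   0.5211] d [0.0134 0.0273 0.0899]
```

View pics/w6.png

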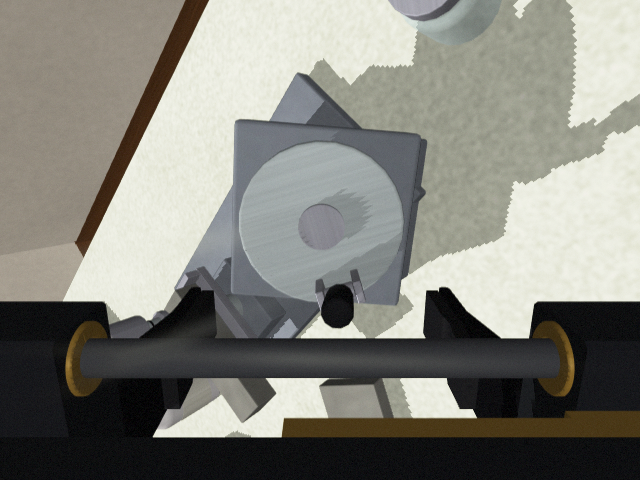

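View: the handle stands nearly out (end at (337,310), about 76°), and the wheel went back roughly 17°. I'll grip it, pull it out to its stop and then turn along a circle.

```bash
cat > table.py <<'E'
from h import *
from station import r
c=r.capture("scene");P=pts(c)
A=np.array([.9954,.0958]);B=np.array([-.0958,.9954]);S=np.array([.6755,.0362])
u=(P[...,:2]-S)@A;v=(P[...,:2]-S)@B;z=P[...,2]
m=(abs(abs(v)-.028)<.005)&(u<-.01)&(u>-.1)&(z>.075)&(z<.15);
h,e=np.histogram(z[m],np.arange(.075,.15,.001));i=h.argmax();k=m&(abs(z-e[i]-.0005)<.003);print("table z",np.median(z[k]),k.sum())
m=(abs(v)<.017)&(u<-.055)&(u>-.155)&(z>.1)&(z<.18);print("bar top",np.median(z[m]),m.sum())
cv2.imwrite("pics/sc_last.png",cv2.resize(c["image"][250:350,270:390,::-1],None,fx=6,fy=6,interpolation=cv2.INTER_CUBIC))
E
python3 table.py; python3 - <<'E'
from geo import *
from station import r
np.set_printoptions(precision=4,suppress=True,linewidth=150)
s=r.sense();p=s["tcp_pos"]
psi=np.radians(22.1)
def pos(th,rad,d):
    a=psi-th;return H-rad*(np.cos(a)*e1+np.sin(a)*e2)+d*n
a=pos(0,.034,.11);b=pos(0,.0365,.056);c=pos(0,.0515,.056)
print("above",a-p,"down",b-a,"out",c-b)
q=c
for k in range(7):
    print("call",k);
    o=pos(np.radians(60*k),.0515,.056)
    print([(pos(np.radians(60*k+12*j),.0515,.056)-o).round(4).tolist() for j in range(1,6)])
E
```

```text
table z 0.09010666193201844 90
bar top 0.12043903333274164 93
above [-0.007   0.0357 -0.0524] down [ 0.0216  0.0211 -0.0448] out [-0.0125  0.0077 -0.0032]
call 0
[[0.0046, 0.0077, 0.0059], [0.0108, 0.014, 0.0121], [0.0185, 0.0185, 0.0182], [0.0272, 0.021, 0.0239], [0.0366, 0.0215, 0.0292]]
call 1
[[0.0097, -0.0016, 0.0044], [0.0192, -0.0053, 0.0079], [0.0282, -0.0108, 0.0102], [0.0362, -0.0179, 0.0113], [0.0429, -0.0263, 0.0111]]
call 2
[[0.0051, -0.0094, -0.0015], [0.0084, -0.0193, -0.0042], [0.0097, -0.0293, -0.008], [0.009, -0.0389, -0.0127], [0.0063, -0.0478, -0.0181]]
call 3
[[-0.0046, -0.0077, -0.0059], [-0.0108, -0.014, -0.0121], [-0.0185, -0.0185, -0.0182], [-0.0272, -0.021, -0.0239], [-0.0366, -0.0215, -0.0292]]
call 4
[[-0.0097, 0.0016, -0.0044], [-0.0192, 0.0053, -0.0079], [-0.0282, 0.0108, -0.0102], [-0.0362, 0.0179, -0.0113], [-0.0429, 0.0263, -0.0111]]
call 5
[[-0.0051, 0.0094, 0.0015], [-0.0084, 0.0193, 0.0042], [-0.0097, 0.0293, 0.008], [-0.009, 0.0389, 0.0127], [-0.0063, 0.0478, 0.0181]]
call 6
[[0.0046, 0.0077, 0.0059], [0.0108, 0.014, 0.0121], [0.0185, 0.0185, 0.0182], [0.0272, 0.021, 0.0239], [0.0366, 0.0215, 0.0292]]
```

play_rows(
  commands=[
    [[-0.004, 0.018, -0.026, 0, 0, 0, 0], [-0.007, 0.0357, -0.0524, 0, 0, 0, 0.2], [-0.007, 0.0357, -0.0524, 0, 0, 0, 0.3], [0.004, 0.046, -0.075, 0, 0, 0, 0.4], [0.0146, 0.0568, -0.0972, 0, 0, 0, 0.4]],
  ],
)

```text
time_s: 17.6
tcp_pos: [0.5442, -0.2055, 0.176]
ee_rot: [[0.688, -0.573, 0.445], [-0.723, -0.589, 0.361], [0.055, -0.571, -0.819]]
wrist_force: [0.1, -0.3, -0.0]
gripper_width: 0.72
```

play_rows(
  commands=[
    [[0, 0, 0, 0, 0, 0, 0.6], [0, 0, 0, 0, 0, 0, 1], [0, 0, 0, 0, 0, 0, 1], [0, 0, 0, 0, 0, 0, 1], [0, 0, 0, 0, 0, 0, 1]],
  ],
)

```text
time_s: 18.1
tcp_pos: [0.5437, -0.2059, 0.175]
ee_rot: [[0.688, -0.574, 0.443], [-0.723, -0.587, 0.363], [0.052, -0.57, -0.82]]
wrist_force: [-0.2, -0.7, 0.9]
gripper_width: 0.266
```

play_rows(
  commands=[
    [[0, 0, 0, 0, 0, 0, 1], [0, 0, 0, 0, 0, 0, 1], [0, 0, 0, 0, 0, 0, 1], [0, 0, 0, 0, 0, 0, 1], [0, 0, 0, 0, 0, 0, 1]],
  ],
)

```text
time_s: 18.6
tcp_pos: [0.5436, -0.2059, 0.1747]
ee_rot: [[0.689, -0.574, 0.442], [-0.723, -0.588, 0.363], [0.051, -0.57, -0.82]]
wrist_force: [-3.9, -1.1, 6.0]
gripper_width: 0.227
```

play_rows(
  commands=[
    [[-0.003, 0.002, -0.0008, 0, 0, 0, 1], [-0.006, 0.004, -0.0016, 0, 0, 0, 1], [-0.009, 0.006, -0.0024, 0, 0, 0, 1], [-0.0125, 0.0077, -0.0032, 0, 0, 0, 1], [-0.0125, 0.0077, -0.0032, 0, 0, 0, 1]],
  ],
)

```text
time_s: 19.1
tcp_pos: [0.5343, -0.2001, 0.1737]
ee_rot: [[0.686, -0.572, 0.45], [-0.725, -0.588, 0.358], [0.06, -0.572, -0.818]]
wrist_force: [1.0, -2.9, 6.5]
gripper_width: 0.219
```

```bash
python3 - <<'E'
from geo import *
from station import r
np.set_printoptions(precision=4,suppress=True,linewidth=150)
s=r.sense();q=s["tcp_pos"]-H;print(s["time_s"],s["wrist_force"],s["gripper_width"],"e1,e2,n",q@e1,q@e2,q@n,"rad",np.hypot(q@e1,q@e2),"f",[s["wrist_force"]@k for k in(e1,e2,n)],s["joints"])
E
```

```text
19.1 [ 1.0194 -2.9115  6.5026] 0.2189000655746076 e1,e2,n -0.042630639801852326 -0.01644937576951947 0.05861650603484054 rad 0.045694128869277394 f [np.float64(2.8853149287656437), np.float64(2.823696075612146), np.float64(5.958342437600311)] [-23.8495  15.9859 -10.4617 -39.6741 -52.8911  89.9244]
```

play_rows(
  commands=[
    [[-0.0017, 0.001, -0.0004, 0, 0, 0, 1], [-0.0034, 0.0021, -0.0009, 0, 0, 0, 1], [-0.0034, 0.0021, -0.0009, 0, 0, 0, 1]],
  ],
)

```text
time_s: 19.4
tcp_pos: [0.5316, -0.1982, 0.173]
ee_rot: [[0.685, -0.572, 0.451], [-0.726, -0.588, 0.357], [0.061, -0.572, -0.818]]
wrist_force: [3.0, -3.9, 6.9]
gripper_width: 0.222
```

play_rows(
  commands=[
    [[-0.001, 0.0006, -0.0002, 0, 0, 0, 1], [-0.0017, 0.001, -0.0004, 0, 0, 0, 1], [-0.0017, 0.001, -0.0004, 0, 0, 0, 1]],
  ],
)

```text
time_s: 19.7
tcp_pos: [0.5308, -0.1977, 0.1728]
ee_rot: [[0.684, -0.571, 0.453], [-0.726, -0.588, 0.356], [0.063, -0.572, -0.818]]
wrist_force: [4.2, -2.9, 5.1]
gripper_width: 0.222
```

```bash
cat > st.py <<'E'
from geo import *
from station import r
np.set_printoptions(precision=4,suppress=True,linewidth=150)
s=r.sense();q=s["tcp_pos"]-H;g=q-.019*s["ee_rot"][:,2];rad=np.hypot(g@e1,g@e2);u=-(g@e1*e1+g@e2*e2)/rad
print(s["time_s"],"grasp e1,e2,n",g@e1,g@e2,g@n,"rad",rad,"az",np.degrees(np.arctan2(-g@e2,-g@e1)),"force radial-in",s["wrist_force"]@u,"tang y",s["wrist_force"]@np.cross(n,u),"n",s["wrist_force"]@n,"j",s["joints"])
E
python3 st.py
```

```text
19.7 grasp e1,e2,n -0.04700885586020895 -0.017963201353590315 0.077552497706666 rad 0.05032404129395343 az 20.913045228495367 force radial-in 6.023197953344673 tang y 1.9780291255347051 n 3.4028308777919363 j [-23.7812  15.6011 -11.1451 -39.8811 -52.4254  90.1681]
```

play_rows(
  commands=[
    [[0.0047, 0.0079, 0.0061, 0, 0, 0, 1], [0.0111, 0.0144, 0.0125, 0, 0, 0, 1], [0.019, 0.019, 0.0187, 0, 0, 0, 1], [0.028, 0.0216, 0.0246, 0, 0, 0, 1], [0.0377, 0.0221, 0.03, 0, 0, 0, 1]],
  ],
)

```text
time_s: 20.2
tcp_pos: [0.5641, -0.1767, 0.1999]
ee_rot: [[0.686, -0.576, 0.444], [-0.725, -0.59, 0.356], [0.057, -0.566, -0.822]]
wrist_force: [-6.4, -12.5, 2.1]
gripper_width: 0.219
```

```bash
python3 st.py
```

```text
20.2 grasp e1,e2,n -0.041575528153838366 0.029717792427900035 0.07748331527922799 rad 0.05110451768736654 az -35.55682421671515 force radial-in 9.95793409868448 tang y -4.532676057174739 n 9.114114097505242 j [-19.3877  15.2115  -7.8293 -37.0889 -53.2334  82.9552]
```

play_rows(
  commands=[
    [[0.0097, -0.0016, 0.0044, 0, 0, 0, 1], [0.0192, -0.0053, 0.0079, 0, 0, 0, 1], [0.0282, -0.0108, 0.0102, 0, 0, 0, 1], [0.0362, -0.0179, 0.0113, 0, 0, 0, 1], [0.0429, -0.0263, 0.0111, 0, 0, 0, 1]],
  ],
)

```text
time_s: 20.7
tcp_pos: [0.6058, -0.1996, 0.212]
ee_rot: [[0.69, -0.575, 0.441], [-0.723, -0.588, 0.364], [0.05, -0.569, -0.821]]
wrist_force: [-9.1, -2.6, 9.3]
gripper_width: 0.219
```

```bash
python3 st.py
```

```text
20.7 grasp e1,e2,n 0.002883062674344338 0.05066581115225412 0.07755886437494161 rad 0.05074777305557432 az -93.25681899530902 force radial-in 1.964012247411027 tang y -3.7179437648283025 n 12.613037273706755 j [-20.2393  19.0118  -0.7212 -36.1722 -56.7667  81.4902]
```

play_rows(
  commands=[
    [[0.005, -0.0098, -0.0009, 0, 0, 0, 1], [0.0082, -0.02, -0.003, 0, 0, 0, 1], [0.0094, -0.0303, -0.0063, 0, 0, 0, 1], [0.0087, -0.0402, -0.0105, 0, 0, 0, 1], [0.0059, -0.0494, -0.0153, 0, 0, 0, 1]],
  ],
)

```text
time_s: 21.2
tcp_pos: [0.6144, -0.2483, 0.1952]
ee_rot: [[0.688, -0.574, 0.445], [-0.724, -0.586, 0.363], [0.052, -0.572, -0.819]]
wrist_force: [6.3, 3.4, -0.4]
gripper_width: 0.223
```

```bash
python3 st.py; python3 table.py
```

```text
21.2 grasp e1,e2,n 0.045636463645732886 0.020720720259130455 0.07795925942248831 rad 0.050120206126326325 az -155.58011336272895 force radial-in -3.645125267437412 tang y -4.425962547091903 n -4.325644959470817 j [-24.6479  23.0128   3.0615 -37.0548 -58.8745  85.6275]
table z 0.10307683116778266 74
bar top 0.13298154987734534 131
```

play_rows(
  commands=[
    [[-0.0044, -0.0083, -0.0064, 0, 0, 0, 1], [-0.0104, -0.0151, -0.013, 0, 0, 0, 1], [-0.018, -0.0201, -0.0195, 0, 0, 0, 1], [-0.0265, -0.0231, -0.0256, 0, 0, 0, 1], [-0.0358, -0.0239, -0.0311, 0, 0, 0, 1]],
  ],
)

```text
time_s: 21.75
tcp_pos: [0.5754, -0.2707, 0.1641]
ee_rot: [[0.69, -0.575, 0.44], [-0.722, -0.586, 0.367], [0.047, -0.571, -0.819]]
wrist_force: [-0.3, 6.5, 8.9]
gripper_width: 0.224
```

```bash
python3 st.py
```

```text
21.75 grasp e1,e2,n 0.037854772762763125 -0.0333344250854583 0.07768203002520921 rad 0.05043974342419343 az 138.63327026585532 force radial-in 9.37076632833845 tang y -2.799196170342162 n 5.023478784760823 j [-28.7135  23.5767  -0.4361 -38.8313 -58.3401  91.9701]
```

play_rows(
  commands=[
    [[-0.0097, 0.0016, -0.0044, 0, 0, 0, 1], [-0.0192, 0.0053, -0.0079, 0, 0, 0, 1], [-0.0282, 0.0108, -0.0102, 0, 0, 0, 1], [-0.0362, 0.0179, -0.0113, 0, 0, 0, 1], [-0.0429, 0.0263, -0.0111, 0, 0, 0, 1]],
  ],
)

```text
time_s: 22.25
tcp_pos: [0.5365, -0.2455, 0.1547]
ee_rot: [[0.686, -0.573, 0.448], [-0.725, -0.586, 0.362], [0.055, -0.574, -0.817]]
wrist_force: [11.9, 3.3, 3.2]
gripper_width: 0.219
```

```bash
python3 st.py; python3 table.py
```

```text
22.25 grasp e1,e2,n -0.006675660278227717 -0.049981725958812805 0.07777829267692239 rad 0.05042556266391253 az 82.39248311041813 force radial-in 11.624066106369618 tang y -3.649986530374212 n -3.810801559096393 j [-28.6314  20.0935  -7.2721 -40.4503 -55.1665  94.6534]
table z 0.11113016478272064 84
bar top 0.14155104282733588 161
```

play_rows(
  commands=[
    [[-0.0049, 0.0091, 0.0018, 0, 0, 0, 1], [-0.0079, 0.0187, 0.0047, 0, 0, 0, 1], [-0.0089, 0.0285, 0.0087, 0, 0, 0, 1], [-0.0079, 0.0378, 0.0137, 0, 0, 0, 1], [-0.005, 0.0464, 0.0193, 0, 0, 0, 1]],
  ],
)

```text
time_s: 22.8
tcp_pos: [0.5292, -0.2008, 0.1709]
ee_rot: [[0.686, -0.577, 0.443], [-0.726, -0.587, 0.359], [0.053, -0.568, -0.821]]
wrist_force: [8.2, -4.6, -7.6]
gripper_width: 0.219
```

```bash
python3 st.py; python3 table.py
```

```text
22.8 grasp e1,e2,n -0.045559210791275666 -0.02162366044176356 0.07783445550726559 rad 0.05043039142049741 az 25.390308169067346 force radial-in 7.242716768212649 tang y -5.1828811658666885 n -8.14288135024236 j [-24.1044  15.9782 -10.8445 -39.5517 -53.085   90.0278]
table z 0.11563830881822867 73
bar top 0.1452778229264216 170
```

play_rows(
  commands=[
    [[0.0049, 0.0079, 0.0054, 0, 0, 0, 1], [0.0114, 0.0145, 0.011, 0, 0, 0, 1], [0.0194, 0.0192, 0.0166, 0, 0, 0, 1], [0.0194, 0.0192, 0.0166, 0, 0, 0, 1]],
  ],
)

```text
time_s: 23.25
tcp_pos: [0.5465, -0.1814, 0.1885]
ee_rot: [[0.69, -0.576, 0.439], [-0.722, -0.589, 0.362], [0.05, -0.567, -0.822]]
wrist_force: [-4.2, -2.9, 5.7]
gripper_width: 0.222
```

```bash
python3 st.py; python3 table.py
```

```text
23.25 grasp e1,e2,n -0.04918724322317347 0.00968156883509092 0.07756341481054785 rad 0.05013100508671483 az -11.135233606286846 force radial-in -0.31482209379394416 tang y -0.9279420143761149 n 7.599332987807586 j [-20.9528  15.0736  -9.5618 -38.1515 -53.2703  85.6429]
table z 0.11845855547367945 72
bar top 0.147841354817704 175
```

View pics/sc_last.png

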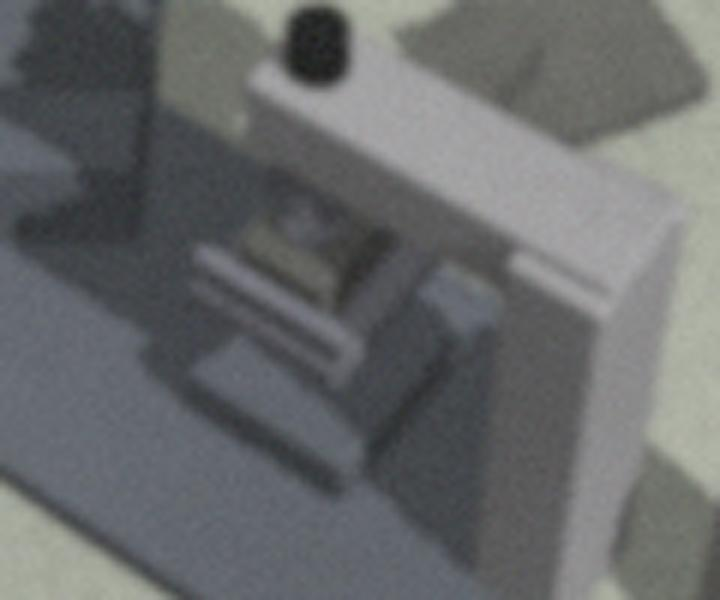

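View: the bar lies against the stop ledge, lifted under the foot (the ring isn't resolvable here). I'll press the handle against its stop, let go, retreat along the wheel axis and check.

play_rows(
  commands=[
    [[-0.0015, 0.001, 0.0012, 0, 0, 0, 1], [-0.0027, 0.0022, 0.0018, 0, 0, 0, 1], [-0.0027, 0.0022, 0.0018, 0, 0, 0, 1]],
  ],
)

```text
time_s: 23.6
tcp_pos: [0.546, -0.1807, 0.1888]
ee_rot: [[0.685, -0.577, 0.444], [-0.726, -0.587, 0.358], [0.054, -0.568, -0.821]]
wrist_force: [4.5, -5.8, -6.4]
gripper_width: 0.219
```

```bash
python3 st.py
```

```text
23.6 grasp e1,e2,n -0.05015779017565302 0.009821097838840876 0.07779861656987382 rad 0.05111025218158212 az -11.078582694367654 force radial-in 7.9677410196902905 tang y -2.4112722872271766 n -5.126108160664133 j [-20.8358  14.8274  -9.8884 -38.1895 -52.7909  85.4506]
```

play_rows(
  commands=[
    [[0, 0, 0, 0, 0, 0, 0.5], [0, 0, 0, 0, 0, 0, 0], [0, 0, 0, 0, 0, 0, 0], [0, 0, 0, 0, 0, 0, 0], [0, 0, 0, 0, 0, 0, 0]],
  ],
)

```text
time_s: 24.1
tcp_pos: [0.5453, -0.1776, 0.1907]
ee_rot: [[0.689, -0.575, 0.441], [-0.723, -0.587, 0.364], [0.049, -0.57, -0.82]]
wrist_force: [-0.3, -0.3, 0.2]
gripper_width: 0.589
```

play_rows(
  commands=[
    [[-0.009, -0.007, 0.016, 0, 0, 0, 0], [-0.018, -0.015, 0.033, 0, 0, 0, 0], [-0.03, -0.025, 0.057, 0, 0, 0, 0], [-0.039, -0.035, 0.08, 0, 0, 0, 0], [-0.035, -0.055, 0.085, 0, 0, 0, 0]],
  ],
)

```text
time_s: 24.6
tcp_pos: [0.5102, -0.2331, 0.2799]
ee_rot: [[0.689, -0.571, 0.445], [-0.722, -0.59, 0.362], [0.056, -0.571, -0.819]]
wrist_force: [0.8, -0.6, 0.3]
gripper_width: 0.978
```

```bash
python3 wheel.py w7; python3 table.py
```

```text
24.6 [ 0.5102 -0.2331  0.2799] [-27.7364  10.2968  -2.8226 -35.2545 -66.0534  84.0034] 0.9784928477149714
[[ 0.6895 -0.5712  0.4454]
 [-0.7222 -0.5896  0.3618]
 [ 0.056  -0.5711 -0.819 ]]
n [-0.4379 -0.3676  0.8205] 34.86838070210739 18934
hub [ 0.5979 -0.2025  0.1351] r 64.66539001464844
dark 1051 ((-47.71736526489258, 8.211363792419434), (17.091936111450195, 17.260730743408203), 14.649049758911133) [[-58.20000076293945, 14.399999618530273], [-53.79999923706055, -2.299999952316284], [-37.29999923706055, 2.0], [-41.599998474121094, 18.700000762939453]] d [0.0377 0.0812 0.0958]
lugs 1125 e1 [-58.1761 -47.1725 -38.1227] e2 [-8.1542 11.6044 25.7135] d [0.0159 0.0284 0.0959]
table z 0.1176180016240661 74
bar top 0.14756568475427162 180
```

```bash
python3 - <<'E'
from geo import *
from station import r
np.set_printoptions(precision=4,suppress=True,linewidth=150)
s,c,E,P=wrist(r);d=(P-H)@n;a=(P-H)@e1*1000;b=(P-H)@e2*1000;rad=np.hypot(a,b)
ok=c["range_z"]>0
for lo,hi in((.03,.05),(.05,.07),(.0915,.1)):
    k=ok&(d>lo)&(d<hi)&(rad<75)&(c["image"].astype(int).sum(-1)<150)
    if k.sum()>20:
        (x0,y0),R_=cv2.minEnclosingCircle(np.stack([a[k],b[k]],-1).astype(np.float32));print(lo,k.sum(),"c",x0,y0,"r",R_,"rad",np.hypot(x0,y0),"az",np.degrees(np.arctan2(-y0,-x0)),"d",np.percentile(d[k],[5,50,95]))
        print("  rad pct",np.percentile(rad[k],[1,99]))
lg=ok&(d>.022)&(d<.032)&(rad<75)&(rad>30)&(c["image"].astype(int).sum(-1)>200);print("lug az",np.degrees(np.arctan2(-b[lg],-a[lg])).mean(),lg.sum(),np.percentile(rad[lg],[2,98]))
c=r.capture("top");P=pts(c);A=np.array([.9954,.0958]);B=np.array([-.0958,.9954]);S=np.array([.6755,.0362])
u=(P[...,:2]-S)@A;v=(P[...,:2]-S)@B;z=P[...,2]
m=(abs(v)<.016)&(u<-.06)&(u>-.155)&(z>.1)&(z<.18);print("top: bar top",np.median(z[m]),m.sum(),"tilt fit",np.polyfit(u[m],z[m],1),np.polyfit(v[m],z[m],1))
m=(abs(v)<.03)&(u>-.18)&(z>.138)&(z<.158)&(u<-.05);print("near end u",np.percentile(u[m],[.5,2]),"v",np.percentile(v[m],[1,99]))
m=(abs(abs(v)-.028)<.005)&(u<-.05)&(u>-.1)&(z>.1)&(z<.13);print("table",np.median(z[m]),m.sum())
im=c["image"][:,:,::-1];cv2.imwrite("pics/top2.png",cv2.resize(im[130:330,160:500],(800,470),interpolation=cv2.INTER_CUBIC))
E
```

```text
0.03 114 c -47.53247833251953 8.98735523223877 r 9.455804824829102 rad 48.374673647497495 az -10.706983186136986 d [0.0403 0.0451 0.0495]
  rad pct [40.2995 50.3896]
0.05 250 c -48.10094451904297 9.327607154846191 r 9.69009017944336 rad 48.996990916373505 az -10.974437308060448 d [0.0515 0.0602 0.0688]
  rad pct [40.2262 52.2265]
0.0915 775 c -49.11524963378906 9.123934745788574 r 9.842476844787598 rad 49.95551953322901 az -10.523638680656461 d [0.0927 0.0946 0.0959]
  rad pct [41.0014 58.8784]
lug az -11.723552635197608 540 [43.3651 60.077 ]
top: bar top 0.14777962687893753 699 tilt fit [0.0002 0.1478] [-0.0012  0.1478]
near end u [-0.1613 -0.1607] v [-0.0193  0.0202]
table 0.11760450380553489 213
```

View pics/w7.png

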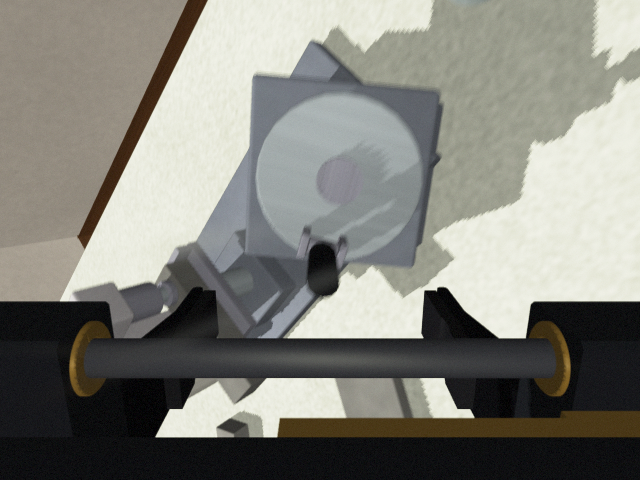

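View: the handle stands square to the face (end at (322,270)), well clear of the fingers. I'll do one last check of the overhang and of the untouched items, then hand in.

```bash
python3 - <<'E'
from h import *
from station import r
c=r.capture("top");P=pts(c);A=np.array([.9954,.0958]);B=np.array([-.0958,.9954]);S=np.array([.6755,.0362])
u=(P[...,:2]-S)@A;v=(P[...,:2]-S)@B;z=P[...,2]
m=(abs(v)<.015)&(z>.142)&(z<.153)&(u<-.05)&(u>-.2);t=(abs(abs(v)-.028)<.005)&(z>.112)&(z<.123)&(u<-.05)&(u>-.15)
print("overhang",np.percentile(u[t],1)-np.percentile(u[m],1),u[t].min()-u[m].min())
c0=dict(np.load("top0.npz"));P0=pts(c0)
for nm,(x,y,zl,zh) in dict(short=(.467,.2865,.02,.045),tile=(.43,0,.012,.035),bottle=(.6,.2,.03,.17),jar=(.63,-.35,.03,.1)).items():
    o=[]
    for Q in(P0,P):
        k=(np.hypot(Q[...,0]-x,Q[...,1]-y)<.085)&(Q[...,2]>zl)&(Q[...,2]<zh)
        if nm=="bottle":k&=Q[...,1]>.17
        o.append(rect(Q,k) if k.sum()>5 else None)
    print(nm,o)
s=r.sense();print(s["time_s"],s["wrist_force"])
print(r.finish_job())
E
```

```text
overhang 0.04972016869701802 0.04987009963390601
short [((467.2265319824219, 286.5024719238281), (42.134376525878906, 89.9628677368164), 52.92879104614258), ((467.234130859375, 286.54180908203125), (42.95418167114258, 90.086181640625), 53.056190490722656)]
tile [((429.6294860839844, 0.42641448974609375), (80.16862487792969, 110.42264556884766), 65.95795440673828), ((429.498291015625, 0.385650634765625), (80.49853515625, 109.99468994140625), 65.82569122314453)]
bottle [((594.7588500976562, 228.13458251953125), (52.199275970458984, 59.677947998046875), 50.057472229003906), ((595.220458984375, 228.58895874023438), (52.79437255859375, 59.728759765625), 47.587249755859375)]
jar [((663.8717041015625, -326.2851257324219), (66.83407592773438, 157.52325439453125), 27.854169845581055), ((624.0137329101562, -270.8171691894531), (18.194250106811523, 7.673092365264893), 1.2383354902267456)]
24.85 [-0.61408341  0.94485419 -1.47339186]
the job is handed in; nothing more can be done
None
```

The job is done and handed in at about 25 s of robot time. The longest bar is seated on the lift table, the handle is fully out, and the foot is pressed in about half-way.

**Bar:** it was pushed against the stop until I felt about 9 N, then released. It lies flat and centred. It overhangs the front of the table by 49.8 mm, where 50 mm means fully seated.

**Handle:** it stands square to the wheel face. Its free end is 50.0 mm from the hub axis and about 95 mm above the face.

**Foot:** I turned the wheel about 390° clockwise with the handle out. The bar's top is now 147.6–147.8 mm above the bench, which puts the foot about 8.7 mm in (half-way is 9 mm).

**What went wrong or could not be confirmed:**
- **First grasp:** I lifted before the fingers had closed, so it missed. The bar barely moved and the second grasp held.
- **Unfolding the handle:** joint 5 reached the edge of its range (read −9.21°, limit −9.14°), so the tool drifted and turned the wheel back about 17° counter-clockwise. The table dropped about 1.3 mm, which the later clockwise turn made up.
- **Ring on the foot's shaft:** it was too small to make out in the pictures. The half-way figure comes only from the measured heights.
- **Jar:** the final camera check of the jar failed because something, probably the arm, blocked the view. The arm never went near it. The short bar, tile and bottle measured as unmoved.

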